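# Load the wide tape cassette into the label printer

## Task

Load the widest of the three tape cassettes into the label printer. Lift it out of the rack, lay it flat on the table with its label up and let go, take it again from above, set it in the open bay and press it straight down past the stiff point until both teal catches snap over it, then stop pushing: never lean hard on it. Finally close the lid fully; leave the other two cassettes and the tools, bottle and thread on the table where they are.

Things in the scene. Friction and masses are not known exactly. Their poses are not given: they have to be found in the camera images.
- wide_mid (a point): Centre of the wide tape cassette, to be loaded (loose, 150 g): black block 112 (its x) x 52 (y) x 30 mm (z), dark pink band on its label. z points out of the label side (white, two round reel windows). It starts standing on one end in the rack, x vertical, underside towards the robot. The ends carry a lug 9 mm high at the underside edge, in the middle 30 mm; it fits the bay either way round.
- medium_mid (a point): Centre of the medium cassette (loose, leave alone): same length and width, 22 mm thick, yellow band; stands in another slot of the rack.
- narrow_mid (a point): Centre of the narrow cassette (loose, leave alone): same length and width, 15 mm thick, blue band; stands in another slot of the rack.
- rack: Pale open rack fixed to the table, 132 (its x) x 68 mm (y), walls 46 mm high; three slots in a row along x, 42.7 mm apart, each 39 x 60 mm, floor 4 mm above the table. Origin: centre of its underside. The cassettes stand 112 mm tall in it (tops 116 mm above the table), 52 mm width along the rack's y, label sides to the rack's +x (away from the robot). Which one is in which slot varies.
- printer: Desktop label printer fixed to the table, 210 mm deep (its x) x 180 mm wide (y), flat deck 60 mm above the table. Origin: centre of its underside on the table. Its -x side is the sloped keyboard front (facing the robot's right), its +x side carries the lid hinge.
- bay (a point): Centre of the bay's floor, 44 mm above the table and 16 mm below the deck; axes as the printer's. Bay 56 (x) x 115 mm (y), bevelled mouth: the cassette lies in it label up, its length along y, top 14 mm above the deck when home. At each y end a teal spring catch holds it: it first rests on their noses 12 mm too high, takes 10 to 18 N in all to push past, then lies on the floor.
- catch_a (a joint): Spring catch at the bay's +y end (rad): 0 at rest, about 0.1 when pushed aside by the cassette's lug, back below 0.03 when it has snapped over the lug.
- catch_b (a joint): Spring catch at the bay's -y end, read like the other. One catch may snap before the other; the cassette then slopes up towards the end that is not yet home, and pressing on its top near that end (5 to 10 N) snaps that one too.
- lid (a joint): Angle of the printer's lid (rad): 0 shut, opening upward to 2.0 about a hinge along the printer's y at point lid_hinge; it starts open past upright. The hinge is slightly stiff: the lid stays where it is left when near upright and falls shut by its own weight once below about 0.9. It cannot shut over a cassette that is not home.
- lid_hinge (a point): Middle of the lid's hinge axis, 64 mm above the table, at the printer's back; axes as the printer's.
- lid_edge (a point): Middle of the lid's free edge, 129 mm from the hinge. Lid: light grey plate with a clear window, 174 mm wide, with a 17 mm skirt underneath; when open it can be pushed shut from behind (from the printer's +x side), and when shut its top lies 83 mm above the table.
- glue: White glue bottle, 42 mm across, 85 mm tall, standing beyond the cutting mat (loose, leave alone). Origin: centre of its underside.
- pliers: Small pliers with red handles lying on the table, 145 mm long (loose, leave alone). Origin: at the pivot, on the table.
- scissors: Steel scissors lying to the robot's right, 150 mm long (loose, leave alone). Origin: at the pivot, on the table.
- tweezers: Steel tweezers lying near the robot, 120 mm long (loose, leave alone). Origin: middle, on the table.
- thread: Green thread cone standing at the far side, 48 mm across, 78 mm tall (loose, leave alone). Origin: centre of its underside.
Things that resemble listed ones, but are neither listed nor needed, are in the scene too. What is shaped like the part that bears wide_mid but blue is not meant.

How it is judged:
By the outcome, as a careful person would: the job done as asked, in the order asked, and still so for the second after the job is handed in, with the robot touching nothing.
It also fails if it takes over 72 s, if anything falls off the work surface, if the arm or the gripper's body presses on something with over 40 N, if the wrist force passes 120 N, or if a joint passes its speed limit or range.

## Robot

A 6-joint arm with a two-finger parallel gripper is mounted at the origin on the work surface. World frame = base frame: x ahead of the robot, y to its left, z up, the work surface at z = 0. Lengths are in m, angles in rad, forces in N, time in s.
With the tool pointing down it reaches from about 0.25 to 0.725 m from the base axis. Payload 4 kg.
Tool frame: the origin (TCP) lies on the mounting face of the last link; the fingertips stand 173 mm ahead of it and the grasp point (between the pads) lies 155 mm ahead of it; z points along the fingers, x is the direction in which the jaws open and shut, and the axes are right-handed (so a half turn about z gives the same grasp; the last joint's range is limited). The gripper opens to 85 mm and grips with 20 to 120 N. Pads are 22 mm wide; open, the fingers measure 114 mm over their backs; the gripper's body (76 mm by 85 mm) begins 54 mm behind the grasp point. The pads swing forward as they close: fully open they stand 13 mm farther back than shut.
Start: joints at [-1.303, 0.241, 0.005, 1.335, 0, 1.571], TCP at [0.132, -0.482, 0.405] pointing down, gripper open.
Joint ranges: [-2.72, 2.72], [-1.05, 1.87], [-1.09, 1.28], [-1.99, 2.15], [-1.42, 1.44], [-3.14, 3.14]. Speed limits (rad/s): [2.79, 2.79, 3.14, 3.14, 3.14, 3.14].

## Interface

Orientations are given as [roll, pitch, yaw] about the fixed x, y, z axes, in that order (R = Rz(yaw) Ry(pitch) Rx(roll)).
In Python, from plant import read_state, grab_frame, get_calibration, finish_job gives the robot as it stands. The module is installed in compiled form; this text tells all that it offers.
- The arm moves only by the shell command python3 -m handwheel 'ROWS'. ROWS is JSON, a list of rows, each a list of 3 entries, a list of its own where there are three numbers: the turn, a rotation vector about the tool's x, y, z in rad, then the shift along the tool's x, y, z in mm, then the opening in per cent of the stroke, from 0 (shut) to 100 (fully open). In form: [[[rx, ry, rz], [dx, dy, dz], fingers], ...]. A call has 1 to 20 rows; each row shifts and turns the commanded pose from where the row before left it, along the tool's axes as they then stand; what a row does not reach is not made up. A row lasts 1/8 s, in which the tool goes at most 62.5 mm and 10.7 degrees, less where a joint would pass 70% of its speed; a pose out of reach is approached as far as the arm can. A call is refused whole if a number of a shift passes 62.5 or a number of a turn 0.188, either way. A call with a gripper value outside its range is refused whole. The fingers move at their own pace and stop on an object; the grip force is fixed at half the most. Time passes only in rows, so rows that do not move let the fingers close. It gives the time, the measured TCP pose, the force and the opening at its end, in the units of the state.
- read_state(): the state, without advancing time (a new reading comes with each control period).
- grab_frame(name): name is "scene" or "side" or "wrist"; returns the picture (400x640x3 uint8, red, green, blue); there is no depth.
- get_calibration(name): a dict with "intrinsics" (3x3 intrinsics, pixels), "k1" (the pictures are not rectified: a ray, as slopes to the right and down, at radius r is drawn at 1 + k1 r^2 times it, then the intrinsics apply), "T" (4x4, takes a point from camera to world coordinates). Camera axes: x right, y down, z forward; pixel columns grow to the right and rows downward; lengths in m; the calibration is good to about 2 mm. A picture is of the moment at which its call begins: read the wrist's pose just before it. get_calibration takes no time and is no camera call; for the wrist camera it gives the pose at the moment of the call.
- finish_job(): hands the job in, once; it reports no verdict.
The state is a dict: "time": time; "joint_pos": joint angles; "qd": joint speeds; "tau": joint torques, N m; "tool_pos": TCP position; "tool_rot": TCP orientation; "wrist_force": force on the tool from outside, world axes, zero at the start; "moment": the same for the moment, N m; "opening": finger opening in m.
Only numpy, scipy, OpenCV 4.12 (cv2) and the standard library are available. Lean on these libraries where they do the work, as an engineer would, in place of code of your own. Each camera call takes 0.05 s, during which the arm holds its last target.

## Working session

There is one attempt and no reset: what is moved stays moved. The work goes in short steps, Python scripts to look and compute and a shell command to move; the robot and the scene stay as the last step left them, time stands still between calls to the robot, and variables do not carry over. Pictures are saved under pics/ and viewed, and the job is handed in when it is done.

```bash
mkdir -p pics; ls
python3 - <<'E'
from plant import *
import cv2,numpy as np
print(read_state())
for n in ["scene","side","wrist"]:
    c=get_calibration(n); print(n,{k:np.round(v,4).tolist() for k,v in c.items()})
    cv2.imwrite(f"pics/{n}0.png",grab_frame(n)[:,:,::-1])
E
```

```text
pics
{'time': 0.0, 'joint_pos': array([-1.30297150e+00,  2.41406159e-01,  3.75867727e-03,  1.33516685e+00,
       -1.93400639e-05,  1.57078678e+00]), 'qd': array([-0.0001258 , -0.00062133,  0.00079709, -0.00044595, -0.00039777,
        0.0018745 ]), 'tau': array([ 5.23391839e-05, -3.72319651e+01,  2.52406669e+01,  1.69298064e-02,
        4.54525173e-05, -9.14939164e-07]), 'tool_pos': array([ 0.13224806, -0.48193189,  0.40382913]), 'tool_rot': array([ 3.14157333e+00,  2.01800299e-03, -1.30296195e+00]), 'wrist_force': array([-0.76419813, -0.03042527,  0.57551435]), 'moment': array([ 0.01603496,  0.03628997, -0.07143504]), 'opening': 0.08524812007911077}
scene {'intrinsics': [[400.6289, 0.0, 316.2369], [0.0, 400.6289, 198.7919], [0.0, 0.0, 1.0]], 'k1': -0.0254, 'T': [[-0.8697, 0.41, -0.2748, 0.7899], [0.4935, 0.7344, -0.466, 0.4583], [0.0108, -0.5409, -0.841, 0.903], [0.0, 0.0, 0.0, 1.0]]}
side {'intrinsics': [[440.0342, 0.0, 328.1741], [0.0, 440.0342, 204.7329], [0.0, 0.0, 1.0]], 'k1': -0.0169, 'T': [[-0.9952, -0.0689, 0.0692, 0.4826], [-0.0975, 0.7439, -0.6611, 0.6954], [-0.0059, -0.6647, -0.7471, 0.855], [0.0, 0.0, 0.0, 1.0]]}
wrist {'intrinsics': [[336.5899, 0.0, 314.3795], [0.0, 336.5899, 203.8161], [0.0, 0.0, 1.0]], 'k1': -0.0163, 'T': [[0.2631, -0.9298, -0.2574, 0.196], [-0.9648, -0.2543, -0.0675, -0.464], [-0.0028, 0.2661, -0.9639, 0.3742], [0.0, 0.0, 0.0, 1.0]]}
```

View pics/scene0.png

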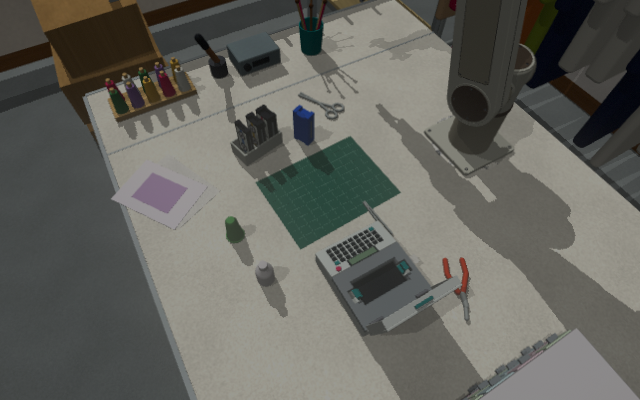

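View pics/side0.png

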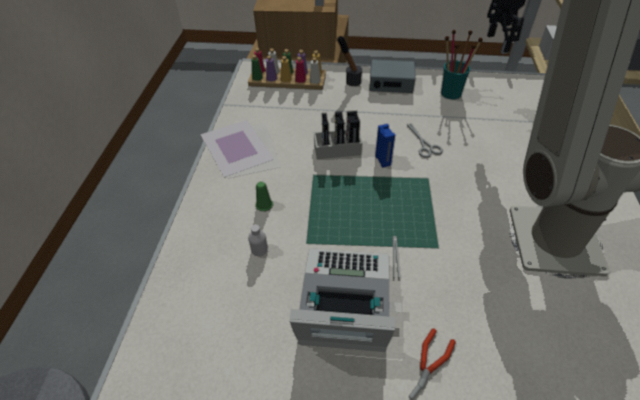

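View pics/wrist0.png

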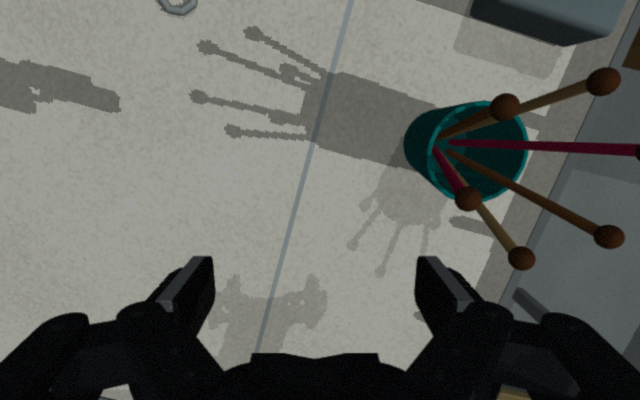

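The scene view shows the rack with 3 black cassettes at about (258,135), a blue decoy at (304,125), the printer at (375,275) with its lid open, pliers at (460,285), scissors at (325,105), tweezers at (372,212), thread at (235,230) and glue at (264,272).

```bash
cat > h.py <<'E'
from plant import *
import cv2,numpy as np
from scipy.spatial.transform import Rotation as Rn
def ray(c,u,v):
    K=np.array(c["intrinsics"]);k=float(c["k1"]);T=np.array(c["T"])
    d=np.array([(u-K[0,2])/K[0,0],(v-K[1,2])/K[1,1]]);s=d.copy()
    for _ in range(20): s=d/(1+k*(s@s))
    w=T[:3,:3]@np.array([s[0],s[1],1.]);return T[:3,3],w/np.linalg.norm(w)
def onplane(c,u,v,z):
    o,d=ray(c,u,v);return o+d*(z-o[2])/d[2]
def proj(c,p):
    K=np.array(c["intrinsics"]);k=float(c["k1"]);T=np.array(c["T"])
    q=T[:3,:3].T@(np.array(p,float)-T[:3,3]);s=q[:2]/q[2];s=s*(1+k*(s@s))
    return np.array([K[0,0]*s[0]+K[0,2],K[1,1]*s[1]+K[1,2]])
def tri(l):
    A=np.zeros((3,3));b=np.zeros(3)
    for c,u,v in l:
        o,d=ray(c,u,v);M=np.eye(3)-np.outer(d,d);A+=M;b+=M@o
    return np.linalg.solve(A,b)
def crop(name,out,u0,v0,u1,v1,s,img=None):
    im=cv2.imread(img) if img else grab_frame(name)[:,:,::-1].copy()
    c=cv2.resize(im[v0:v1,u0:u1],None,fx=s,fy=s,interpolation=cv2.INTER_CUBIC)
    for u in range((u0+9)//10*10,u1,10): cv2.putText(c,str(u) if u%20==0 else "'",(int((u-u0)*s),8),0,.3,(0,0,255),1)
    for v in range((v0+9)//10*10,v1,10): cv2.putText(c,str(v)+"-",(0,int((v-v0)*s)+4),0,.3,(0,0,255),1)
    cv2.imwrite(out,c)
def st():
    s=read_state();print(round(s['time'],2),np.round(s['tool_pos']*1000,1),np.round(s['tool_rot'],3),np.round(s['wrist_force'],1),round(s['opening']*1000,1),np.round(s['joint_pos'],2));return s
E
python3 - <<'E'
from h import *
crop(0,"pics/c1.png",225,90,325,170,8,"pics/scene0.png")
crop(0,"pics/c2.png",305,195,475,335,4.6,"pics/scene0.png")
crop(0,"pics/c3.png",300,100,400,175,8,"pics/side0.png")
crop(0,"pics/c4.png",280,230,420,355,5,"pics/side0.png")
E
```

```text
(no output)
```

View pics/c1.png

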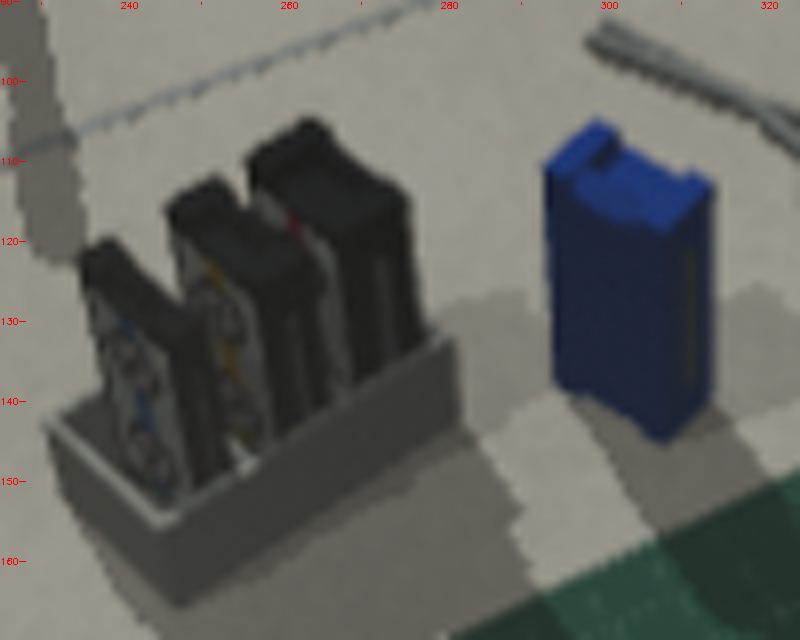

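View pics/c2.png

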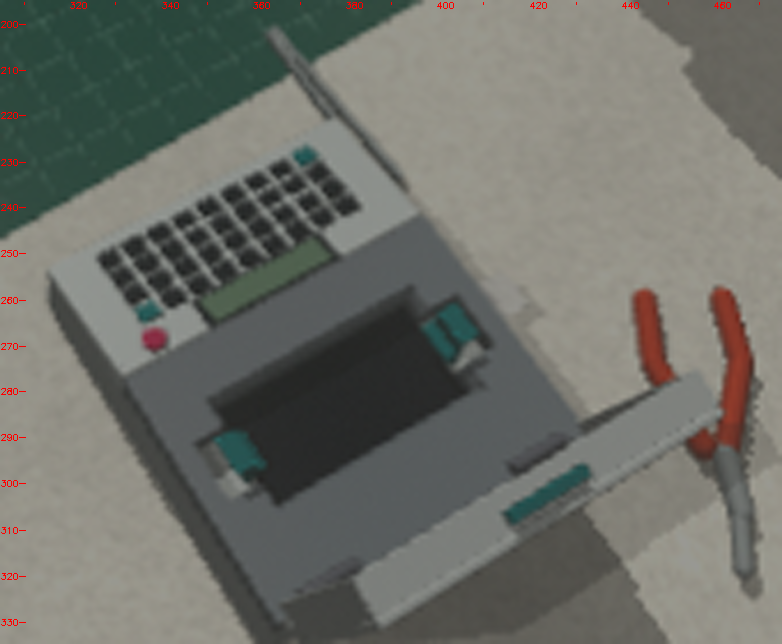

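View pics/c3.png

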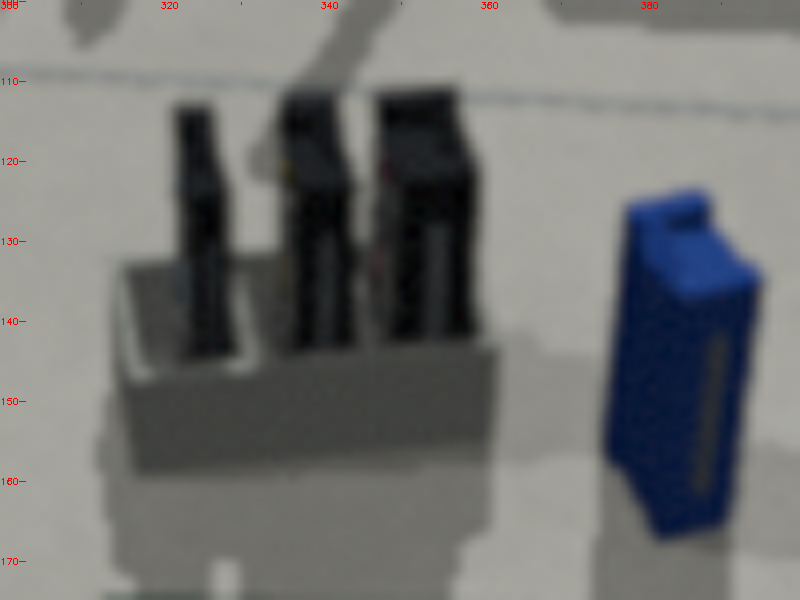

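View pics/c4.png

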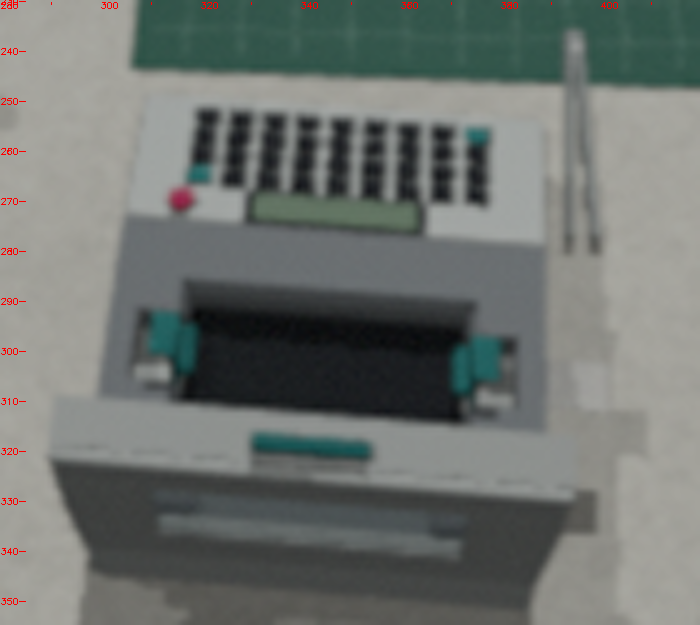

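Run:
```python
from h import *
S=get_calibration("scene");D=get_calibration("side")
P=lambda c,u,v,z:print((u,v),np.round(onplane(c,u,v,z)*1000,1))
print("wide top S");[P(S,u,v,.116) for u,v in [(255.5,110),(263.5,105),(275.5,114),(268,119.5)]]
print("wide top D");[P(D,u,v,.116) for u,v in [(346.5,111.5),(356.5,111),(358.5,122),(348.5,122.5)]]
print("rack S z46");[P(S,u,v,.046) for u,v in [(229.5,142.5),(245,155.5),(281.5,131.5)]]
print("rack S z0");P(S,248,166,0)
print("rack D z46");[P(D,u,v,.046) for u,v in [(314,132),(316,147.5),(361.5,143.5)]]
print("printer deck front S");[P(S,u,v,.06) for u,v in [(331.5,276.5),(394.5,241)]]
print("D");[P(D,u,v,.06) for u,v in [(303,272.5),(387,278.5)]]
print("bay mouth S z60");[P(S,u,v,.06) for u,v in [(349,284),(392,257)]]
print("bay mouth D z60");[P(D,u,v,.06) for u,v in [(314.5,286),(373.5,290.5)]]
print("catch");print(tri([(S,403,268),(D,376,300)]),tri([(S,355,293),(D,311,296)]))
print("lid edge corners");print(tri([(S,382,319),(D,288.5,311)]),tri([(S,457,276),(D,394,329)]),tri([(S,424,302),(D,340,318.5)]))
```

```text
wide top S
(255.5, 110) [ 535.3 -308.6  116. ]
(263.5, 105) [ 508.  -315.3  116. ]
(275.5, 114) [ 494.4 -268.6  116. ]
(268, 119.5) [ 520.9 -260.2  116. ]
wide top D
(346.5, 111.5) [ 534.2 -307.5  116. ]
(356.5, 111) [ 506.7 -312.3  116. ]
(358.5, 122) [ 498.7 -263.7  116. ]
(348.5, 122.5) [ 525.4 -259.1  116. ]
rack S z46
(229.5, 142.5) [ 629.1 -297.3   46. ]
(245, 155.5) [ 610.3 -233.6   46. ]
(281.5, 131.5) [ 483.8 -263.3   46. ]
rack S z0
(248, 166) [ 608.8 -231.9    0. ]
rack D z46
(314, 132) [ 625.7 -296.5   46. ]
(316, 147.5) [ 612.1 -229.7   46. ]
(361.5, 143.5) [ 486.8 -258.2   46. ]
printer deck front S
(331.5, 276.5) [586.3 186.7  60. ]
(394.5, 241) [412.  183.5  60. ]
D
(303, 272.5) [590.8 189.   60. ]
(387, 278.5) [412.7 187.2  60. ]
bay mouth S z60
(349, 284) [561.6 220.7  60. ]
(392, 257) [440.9 214.2  60. ]
bay mouth D z60
(314.5, 286) [562.5 219.6  60. ]
(373.5, 290.5) [440.2 218.8  60. ]
catch
[0.43692833 0.24890792 0.0702609 ] [0.56494693 0.24839243 0.07065299]
lid edge corners
[0.58405521 0.34585767 0.19194902] [0.40508448 0.34776096 0.1699805 ] [0.49927506 0.35616152 0.19589685]
```

```bash
python3 -m handwheel '[[[0,0,0],[-5,-25,0],100],[[0,0,0],[-11,-52,0],100],[[0,0,0],[-11,-52,0],100],[[0,0,0],[-11,-52,0],100],[[0,0,0],[-11,-52,0],100],[[0,0,0],[-11,-52,0],100],[[0,0,0],[-11,-52,0],100],[[0,0,0.037],[-11,-52,0],100],[[0,0,0],[-5,-32,0],100],[[0,0,0],[0,0,0],100]]'
python3 - <<'E'
from h import *
st()
cv2.imwrite("pics/w1.png",grab_frame("wrist")[:,:,::-1]);st()
S=get_calibration("scene")
for u,v in [(257,184),(351,138),(400,189),(302,245)]: print(onplane(S,u,v,0))
E
```

```text
time: 1.4
tool_pos: [0.5177, -0.2866, 0.4035]
tool_rot: [3.141, 0.001, -1.336]
wrist_force: [-0.0, 0.4, -1.3]
opening: 0.0855
1.4 [ 517.7 -286.6  403.5] [ 3.141e+00  1.000e-03 -1.336e+00] [-0.   0.4 -1.3] 85.5 [-0.51  0.43  0.27  1.41  0.    2.4 ]
1.45 [ 516.4 -287.3  403.7] [ 3.140e+00  1.000e-03 -1.338e+00] [-0.5  0.7  0.4] 85.2 [-0.51  0.43  0.27  1.41 -0.    2.4 ]
[ 6.12832034e-01 -1.63202829e-01 -1.11022302e-16]
[ 0.29830666 -0.17876058  0.        ]
[0.27917135 0.0418441  0.        ]
[0.59346768 0.05980576 0.        ]
```

View pics/w1.png

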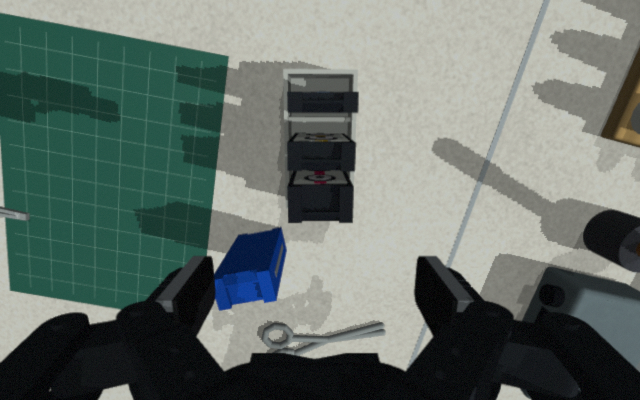

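Run:
```python
from h import *
crop(0,"pics/c5.png",200,60,400,310,3,"pics/w1.png")
W=get_calibration("wrist")
for u,v in [(288.5,193),(353,193),(288.5,222),(352.5,222)]: print(np.round(onplane(W,u,v,.116)*1000,1))
print("rack")
for u,v in [(283,71),(357,69)]: print(np.round(onplane(W,u,v,.046)*1000,1))
print("blue")
for u,v in [(285,230),(278,298),(216,307),(244,232)]: print(np.round(onplane(W,u,v,.112)*1000,1))
```

```text
[ 514.8 -265.7  116. ]
[ 526.5 -315.2  116. ]
[ 491.3 -270.8  116. ]
[ 503.2 -321.1  116. ]
rack
[ 608.  -235.2   46. ]
[ 625.1 -300.6   46. ]
blue
[ 482.4 -269.4  112. ]
[ 419.  -276.5  112. ]
[ 397.4 -224.8  112. ]
[ 472.9 -236.7  112. ]
```

View pics/c5.png

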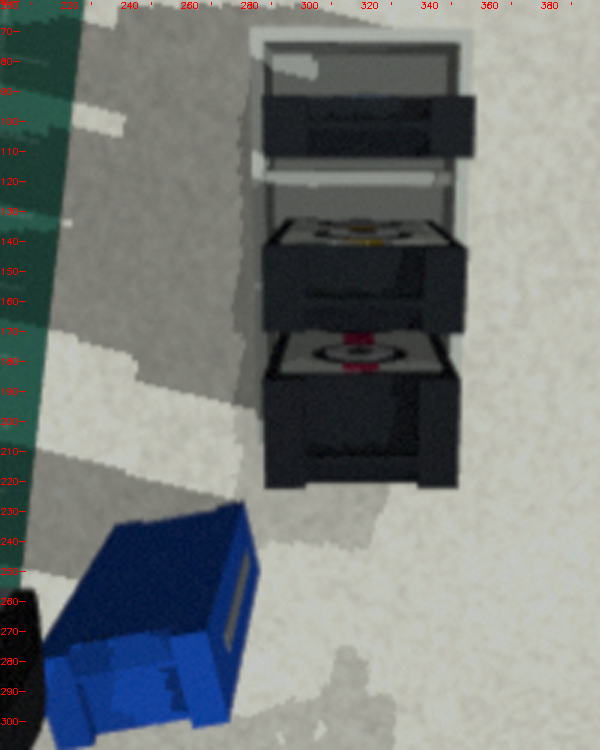

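Run:
```python
from h import *
W=get_calibration("wrist")
Q=[onplane(W,u,v,.116)*1000 for u,v in [(288,185.5),(353.3,185.5),(288.3,222.5),(352.7,222.5)]]
for q in Q: print(np.round(q,1))
print(np.mean(Q,0))
for n,cs in [("scene",[(255.5,110),(263.5,105),(275.5,114),(268,119.5)]),("side",[(346.5,111.5),(356.5,111),(358.5,122),(348.5,122.5)])]:
    print(np.mean([onplane(get_calibration(n),u,v,.116) for u,v in cs],0))
for u,v in [(216,279),(270,270),(276,300),(220,309)]: print(np.round(onplane(W,u,v,.112)*1000,1))
```

```text
[ 520.7 -264.1  116. ]
[ 532.4 -313.9  116. ]
[ 490.8 -270.7  116. ]
[ 502.8 -321.4  116. ]
[ 511.67065711 -292.52223901  116.        ]
[ 0.51465091 -0.2881641   0.116     ]
[ 0.51624618 -0.28560869  0.116     ]
[ 424.7 -220.6  112. ]
[ 443.9 -264.4  112. ]
[ 416.7 -275.2  112. ]
[ 396.2 -228.5  112. ]
```

```bash
cat >> h.py <<'E'
def R_now():
    return Rn.from_euler('xyz',read_state()['tool_rot'])
def need(pos,rot=None):
    "pos mm; prints turn (tool frame) then shift in axes now and after the turn"
    s=read_state();R=R_now();d=np.array(pos)-s['tool_pos']*1000
    if rot is not None: print("turn",np.round((R.inv()*rot).as_rotvec(),3)," shift after",np.round(rot.inv().apply(d),1))
    print("shift now",np.round(R.inv().apply(d),1))
def grasp(L=155):
    s=read_state();return s['tool_pos']*1000+R_now().apply([0,0,L])
E
python3 -m handwheel '[[[-0.175,0,0],[0,0,0],100],[[-0.175,0,0],[0,0,0],100],[[0,0,0],[0,0,0],100]]'
python3 - <<'E'
from h import *
s=st();R=R_now();z=R.apply([0,0,1]);t=np.array([514,-289,98])-155*z
print(R.as_matrix().round(3));need(t);need(t-100*z)
E
```

```text
time: 1.82
tool_pos: [0.5159, -0.2885, 0.4031]
tool_rot: [2.79, 0.002, -1.34]
wrist_force: [0.1, 0.3, -0.1]
opening: 0.0861
1.82 [ 515.9 -288.5  403.1] [ 2.79e+00  2.00e-03 -1.34e+00] [ 0.1  0.3 -0.1] 86.1 [-0.46  0.56  0.45  1.74 -0.22  2.48]
[[ 0.228 -0.914 -0.335]
 [-0.974 -0.215 -0.076]
 [-0.002  0.344 -0.939]]
shift now [   0.8 -103.1  132.1]
shift now [   0.8 -103.1   32.1]
```

```bash
python3 -m handwheel '[[[0,0,0],[0,-25,5],100],[[0,0,0],[0.8,-40,12],100],[[0,0,0],[0,-38,15],100],[[0,0,0],[0,0,0],100]]'
python3 - <<'E'
from h import *
s=st();R=R_now();z=R.apply([0,0,1]);t=np.array([514,-289,98])-155*z
need(t)
crop("wrist","pics/w2.png",100,50,500,400,1.8)
E
```

```text
time: 2.33
tool_pos: [0.5998, -0.269, 0.3359]
tool_rot: [2.791, 0.003, -1.34]
wrist_force: [-0.5, 1.0, 0.1]
opening: 0.0855
2.33 [ 599.8 -269.   335.9] [ 2.791  0.003 -1.34 ] [-0.5  1.   0.1] 85.5 [-0.38  0.74  0.6   1.72 -0.2   2.56]
shift now [ 0.6  0.9 98.7]
```

View pics/w2.png

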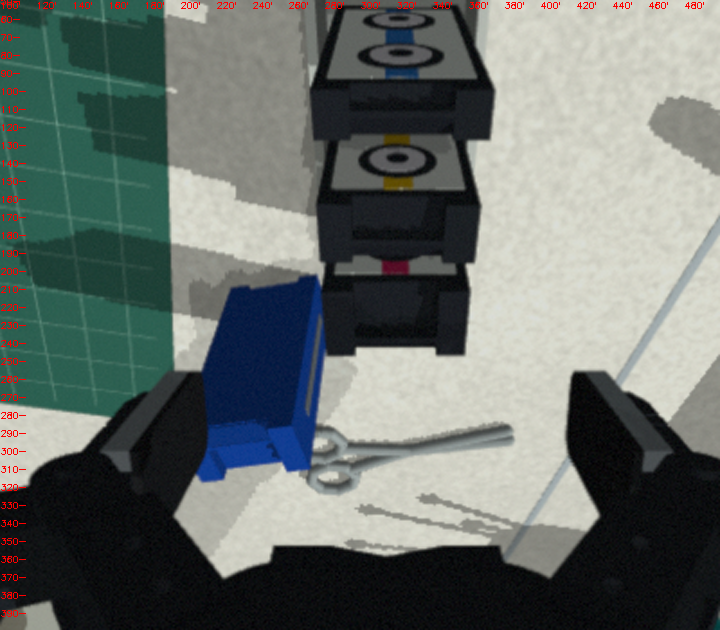

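```bash
python3 -m handwheel '[[[0,0,0],[3,1,25],100],[[0,0,0],[0,0,40],100],[[0,0,0],[0,0,22],100],[[0,0,0],[0,0,11],100],[[0,0,0],[0,0,0],100]]'
python3 - <<'E'
from h import *
s=st();print(grasp())
crop("wrist","pics/w3.png",100,50,500,400,1.8)
crop("side","pics/s3.png",280,80,420,180,5)
E
```

```text
time: 3.0
tool_pos: [0.5658, -0.2806, 0.2487]
tool_rot: [2.793, -0.001, -1.341]
wrist_force: [0.2, -0.5, 1.3]
opening: 0.0852
3.0 [ 565.8 -280.6  248.7] [ 2.793e+00 -1.000e-03 -1.341e+00] [ 0.2 -0.5  1.3] 85.2 [-0.42  0.73  0.34  1.47 -0.21  2.52]
[ 514.23709342 -292.72131145  103.06869022]
```

View pics/w3.png

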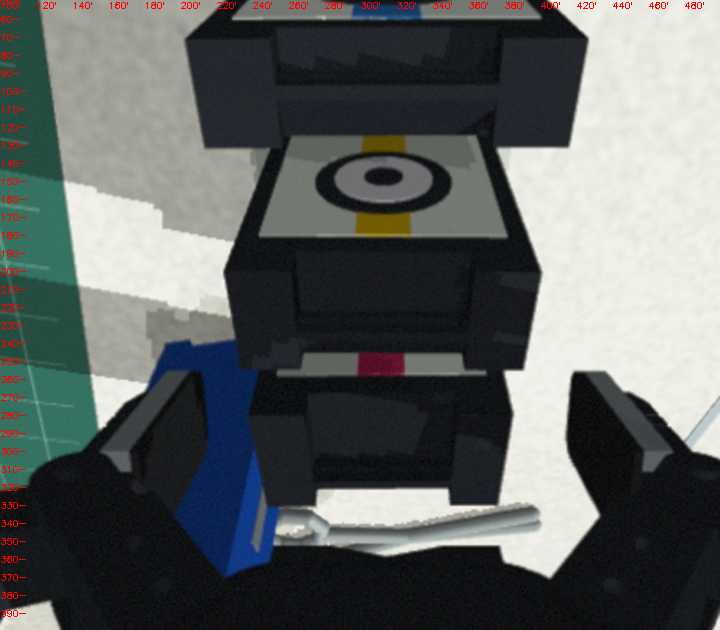

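View pics/s3.png

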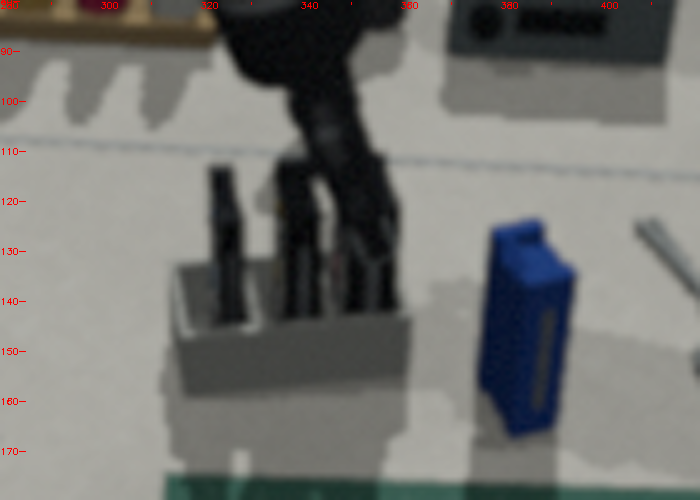

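```bash
python3 -m handwheel '[[[0,0,0],[0,0,0],50],[[0,0,0],[0,0,0],0],[[0,0,0],[0,0,0],0],[[0,0,0],[0,0,0],0],[[0,0,0],[0,0,0],0]]'; python3 -m handwheel '[[[0,0,0],[0,0,0],0],[[0,0,0],[0,0,0],0]]'
```

```text
time: 3.72
tool_pos: [0.5669, -0.2798, 0.2485]
tool_rot: [2.793, -0.001, -1.34]
wrist_force: [0.9, 1.2, 5.1]
opening: 0.0512
time: 3.98
tool_pos: [0.5669, -0.2798, 0.2485]
tool_rot: [2.793, -0.001, -1.34]
wrist_force: [1.2, 1.5, 4.3]
opening: 0.0514
```

```bash
python3 -m handwheel '[[[0,0,0],[0,3.4,-9.4],0],[[0,0,0],[0,6.9,-18.8],0],[[0,0,0],[0,12,-33],0],[[0,0,0],[0,12,-33],0],[[0,0,0],[0,12,-33],0],[[0,0,0],[0,6.9,-18.8],0],[[0,0,0],[0,0,0],0]]'
python3 - <<'E'
from h import *
s=st();print(grasp())
crop("side","pics/s4.png",240,0,480,180,3)
crop("wrist","pics/w4.png",100,50,500,400,1.8)
E
```

```text
time: 4.85
tool_pos: [0.5668, -0.2801, 0.4046]
tool_rot: [2.794, -0.002, -1.34]
wrist_force: [-0.4, -0.4, -2.6]
opening: 0.0511
4.85 [ 566.8 -280.1  404.6] [ 2.794e+00 -2.000e-03 -1.340e+00] [-0.4 -0.4 -2.6] 51.1 [-0.42  0.66  0.63  1.82 -0.21  2.52]
[ 515.46063109 -292.47780993  258.84191985]
```

View pics/s4.png

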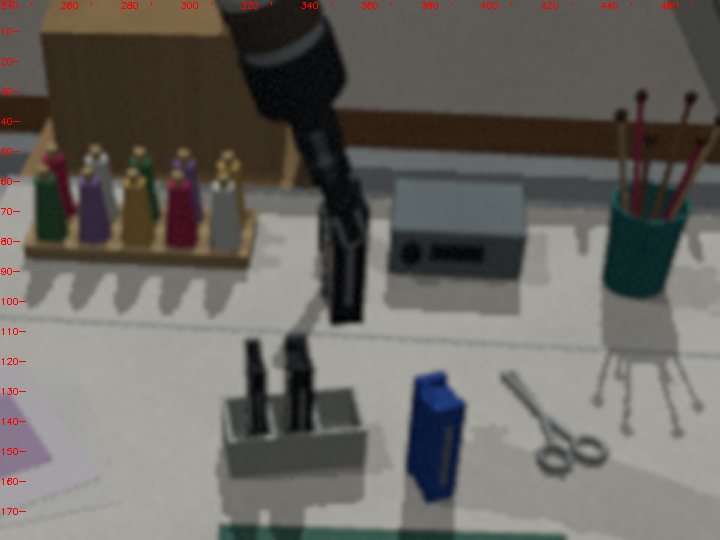

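View pics/w4.png

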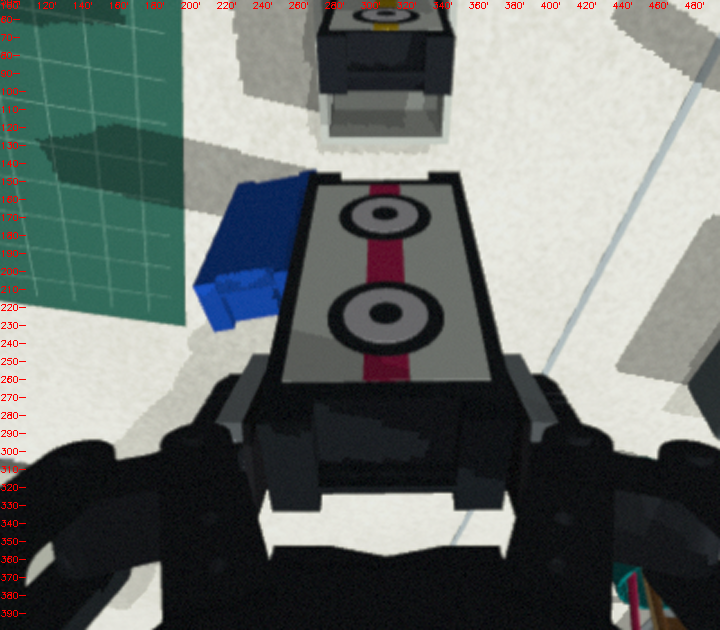

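```bash
cat > fk.py <<'E'
from h import *
from scipy.optimize import least_squares
D=[([-1.30297,.241406,.003759,1.335167,0,1.570787],[132.2,-481.9,403.8],[3.1416,.002,-1.303]),
([-.51,.43,.27,1.41,0,2.4],[516.4,-287.3,403.7],[3.14,.001,-1.338]),
([-.46,.56,.45,1.74,-.22,2.48],[515.9,-288.5,403.1],[2.79,.002,-1.34]),
([-.38,.74,.6,1.72,-.2,2.56],[599.8,-269,335.9],[2.791,.003,-1.34]),
([-.42,.73,.34,1.47,-.21,2.52],[565.8,-280.6,248.7],[2.793,-.001,-1.341]),
([-.42,.66,.63,1.82,-.21,2.52],[566.8,-280.1,404.6],[2.794,-.002,-1.34])]
def fk(j,p,sg=(1,1)):
    h,L1,L2,w1,w2,off=p
    s=j[1]-j[2]+j[3];a=j[1]-j[2]
    A=Rn.from_euler('z',j[0]);B=A*Rn.from_euler('y',s)
    C=B*Rn.from_euler('z',sg[0]*j[4])
    q=A.apply([L1*np.sin(j[1])+L2*np.cos(a)+off*np.sin(a),0,h+L1*np.cos(j[1])-L2*np.sin(a)+off*np.cos(a)])+B.apply([w1,0,0])+C.apply([w2,0,0])
    R=C*Rn.from_euler('x',sg[1]*j[5])*Rn.from_matrix([[0,0,1],[0,1,0],[-1,0,0]]) # tool z->x
    return q,R
if __name__=="__main__":
    s=read_state();D.append((s['joint_pos'],s['tool_pos']*1000,s['tool_rot']))
    for sg in [(1,1),(1,-1),(-1,1),(-1,-1)]:
        f=lambda p:np.concatenate([fk(j,p,sg)[0]-x for j,x,r in D])
        r=least_squares(f,[190,480,390,80,85,0]);
        print(sg,r.x.round(1),np.abs(r.fun).max().round(1),[(fk(j,r.x,sg)[1].inv()*Rn.from_euler('xyz',t)).as_rotvec().round(2).tolist() for j,x,t in D[::2]])
E
python3 fk.py
```

```text
(1, 1) [224.6 493.5 388.7  92.7 128.5  13. ] 2.2 [[-0.0, 0.0, 1.57], [0.0, 0.0, 1.57], [0.0, 0.01, 1.57], [0.0, 0.0, 1.57]]
(1, -1) [224.6 493.5 388.7  92.7 128.5  13. ] 2.2 [[0.0, 0.0, -1.57], [0.0, 0.0, 0.25], [0.01, 0.0, 0.33], [0.0, 0.0, 0.34]]
(-1, 1) [ 220.9  477.9  394.   328.9 -128.2   14.3] 3.3 [[-0.0, 0.0, 1.57], [-0.48, 0.06, 1.54], [-0.46, 0.09, 1.55], [-0.45, 0.08, 1.55]]
(-1, -1) [ 220.9  477.9  394.   328.9 -128.2   14.3] 3.3 [[0.0, 0.0, -1.57], [-0.31, 0.31, 0.24], [-0.29, 0.3, 0.32], [-0.3, 0.3, 0.33]]
```

```bash
cat >> fk.py <<'E'
P=[224.6,493.5,388.7,92.7,128.5,13.]
lo=np.array([-2.72,-1.05,-1.09,-1.99,-1.42,-3.14]);hi=np.array([2.72,1.87,1.28,2.15,1.44,3.14])
def FK(j):
    q,R=fk(j,P);return q,R*Rn.from_euler('z',np.pi/2)
def IK(pos,R,j0=None):
    j0=read_state()['joint_pos'] if j0 is None else j0
    def f(j):
        q,Q=FK(j);return np.concatenate([(q-pos)/100,3*(Q.inv()*R).as_rotvec()])
    r=least_squares(f,np.clip(j0,lo+.01,hi-.01),bounds=(lo,hi));return r.x,np.abs(r.fun).max()
def rot(alpha,depr):
    "cassette azimuth alpha, tool depressed depr below horizontal (rad)"
    x=np.array([np.sin(alpha),-np.cos(alpha),0]);z=np.array([np.cos(alpha)*np.cos(depr),np.sin(alpha)*np.cos(depr),-np.sin(depr)])
    return Rn.from_matrix(np.array([x,np.cross(z,x),z]).T)
E
python3 - <<'E'
from fk import *
j0=read_state()['joint_pos']
R0=R_now();print((R0.inv()*rot(np.radians(13.2),np.radians(110))).as_rotvec())
for C in [(470,-60),(500,-60)]:
  for al in [0,30,45,60,75,90]:
    for ph in [8,12]:
        a=np.radians(al);de=np.radians(20+ph);p=np.radians(ph)
        u=np.array([np.cos(a),np.sin(a),0])
        B=np.array([*C,0])+56*u     # far end bottom edge
        G=B-u*(99*np.cos(p)-15*np.sin(p))+np.array([0,0,99*np.sin(p)+15*np.cos(p)])
        R=rot(a,de);T=G-155*R.apply([0,0,1])
        j,e=IK(T,R,j0);print(C,al,ph,T.round(),j.round(2),round(e,3))
E
```

```text
[0.00187472 0.00083318 0.00054615]
(470, -60) 0 8 [293. -60. 101.] [-0.39  0.54 -1.09 -0.88  0.4   2.87] 0.942
(470, -60) 0 12 [301. -60. 117.] [-0.35  0.39 -1.09 -0.69  0.33  2.89] 0.767
(470, -60) 30 8 [ 317. -148.  101.] [-0.75  0.6  -1.06 -0.59  1.01  2.14] 0.0
(470, -60) 30 12 [ 323. -145.  117.] [-0.72  0.51 -1.04 -0.46  0.93  2.15] 0.0
(470, -60) 45 8 [ 345. -185.  101.] [-0.79  0.6  -0.75  0.22  1.08  1.57] 0.0
(470, -60) 45 12 [ 350. -180.  117.] [-0.75  0.54 -0.76  0.22  1.01  1.63] 0.0
(470, -60) 60 8 [ 382. -213.  101.] [-0.76  0.71 -0.45  0.83  1.03  1.09] 0.0
(470, -60) 60 12 [ 385. -207.  117.] [-0.74  0.65 -0.48  0.77  0.98  1.18] 0.0
(470, -60) 75 8 [ 424. -231.  101.] [-0.71  0.83 -0.19  1.24  0.92  0.77] 0.0
(470, -60) 75 12 [ 426. -223.  117.] [-0.69  0.77 -0.22  1.17  0.88  0.86] 0.0
(470, -60) 90 8 [ 470. -237.  101.] [-0.64  0.94  0.06  1.53  0.79  0.56] 0.0
(470, -60) 90 12 [ 470. -229.  117.] [-0.62  0.88  0.01  1.46  0.76  0.63] 0.0
(500, -60) 0 8 [323. -60. 101.] [-0.32  0.62 -1.09 -1.05  0.32  2.94] 0.836
(500, -60) 0 12 [331. -60. 117.] [-0.29  0.47 -1.09 -0.84  0.27  2.95] 0.653
(500, -60) 30 8 [ 347. -148.  101.] [-0.69  0.61 -1.02 -0.65  0.97  2.24] 0.0
(500, -60) 30 12 [ 353. -145.  117.] [-0.66  0.52 -1.   -0.5   0.9   2.23] 0.0
(500, -60) 45 8 [ 375. -185.  101.] [-0.73  0.61 -0.72  0.14  1.08  1.68] 0.0
(500, -60) 45 12 [ 380. -180.  117.] [-0.7   0.55 -0.72  0.17  1.01  1.73] 0.0
(500, -60) 60 8 [ 412. -213.  101.] [-0.72  0.72 -0.41  0.79  1.05  1.17] 0.0
(500, -60) 60 12 [ 415. -207.  117.] [-0.69  0.66 -0.43  0.75  0.99  1.26] 0.0
(500, -60) 75 8 [ 454. -231.  101.] [-0.68  0.85 -0.12  1.24  0.94  0.82] 0.0
(500, -60) 75 12 [ 456. -223.  117.] [-0.65  0.79 -0.16  1.17  0.9   0.91] 0.0
(500, -60) 90 8 [ 500. -237.  101.] [-0.61  0.97  0.14  1.56  0.81  0.59] 0.0
(500, -60) 90 12 [ 500. -229.  117.] [-0.59  0.91  0.09  1.49  0.78  0.66] 0.0
```

```bash
python3 - <<'E'
from fk import *
j=read_state()['joint_pos']
r=np.radians
a=r(45)
for T,al,de in [((567,-280,405),45,110),((470,-170,400),45,110),((400,-150,350),45,70),((355,-155,240),45,28),((355,-155,101),45,28)]:
    j,e=IK(np.array(T),rot(r(al),r(de)),j);print(T,de,j.round(2),round(e,3))
S=get_calibration("scene")
for u,v in [(362,202),(392,236),(236,240),(265,283)]: print(onplane(S,u,v,0).round(3))
need([470,-170,400],rot(a,r(110)))
E
python3 -m handwheel '[[[0,0.048,-0.13],[0,0,0],0],[[0,0.048,-0.13],[0,0,0],0],[[0,0.048,-0.13],[0,0,0],0],[[0,0.048,-0.13],[0,0,0],0],[[0,0,0],[0,0,0],0]]'
python3 - <<'E'
from fk import *
r=np.radians
need([470,-170,400],rot(r(45),r(110)))
E
```

```text
(567, -280, 405) 110 [-0.39  0.58  0.5   1.63 -0.32  1.98] 0.0
(470, -170, 400) 110 [-0.27  0.32  0.08  1.51 -0.3   2.11] 0.0
(400, -150, 350) 70 [-0.46  0.09 -0.35  1.01  0.33  1.92] 0.0
(355, -155, 240) 28 [-0.71  0.24 -0.73  0.46  1.08  1.73] 0.0
(355, -155, 101) 28 [-0.71  0.59 -0.82  0.01  1.08  1.73] 0.0
[0.393 0.026 0.   ]
[0.382 0.149 0.   ]
[ 0.731 -0.033  0.   ]
[0.717 0.105 0.   ]
turn [ 0.002  0.191 -0.521]  shift after [-146.1   -9.5   -1.5]
shift now [-129.1   64.    25.5]
time: 5.58
tool_pos: [0.5661, -0.2796, 0.4014]
tool_rot: [2.79, 0.001, -0.787]
wrist_force: [-0.1, 0.8, -2.9]
opening: 0.0512
turn [ 0.002  0.001 -0.001]  shift after [-145.4   -9.4   -1.9]
shift now [-145.5   -9.2   -1.7]
```

```bash
python3 -m handwheel '[[[0,0,0],[-20,-1,0],0],[[0,0,0],[-42,-3,0],0],[[0,0,0],[-42,-3,0],0],[[0,0,0],[-41,-2,0],0],[[0.1,0,0],[0,0,0],0],[[0.15,0,0],[0,0,0],0],[[0.15,0,0],[0,0,0],0],[[0.15,0,0],[0,0,0],0],[[0.15,0,0],[0,0,0],0],[[0,0,0],[0,0,0],0]]'
python3 - <<'E'
from fk import *
r=np.radians
st();need([400,-150,340],rot(r(45),r(70)));need([355,-155,240],rot(r(45),r(28)))
E
```

```text
time: 6.82
tool_pos: [0.469, -0.172, 0.3987]
tool_rot: [-2.795, 0.001, -0.789]
wrist_force: [0.1, 0.2, -2.5]
opening: 0.0512
6.83 [ 469.  -172.   398.7] [-2.795e+00  1.000e-03 -7.890e-01] [ 0.1  0.2 -2.5] 51.2 [-0.43  0.19 -0.1   1.16  0.32  1.95]
turn [ 0.003 -0.    -0.004]  shift after [-64.3  51.3  43.8]
shift now [-64.1  51.4  43.9]
turn [ 0.736 -0.002 -0.004]  shift after [-92.6 172.3  13.9]
shift now [-92.2 118.8 125.9]
```

```bash
python3 -m handwheel '[[[0,0,0],[-14,11,10],0],[[0,0,0],[-25,20,17],0],[[0,0,0],[-25,20,17],0],[[0.14,0,0],[0,0,0],0],[[0.15,0,0],[0,0,0],0],[[0.15,0,0],[0,0,0],0],[[0.15,0,0],[0,0,0],0],[[0.146,0,0],[0,0,0],0],[[0,0,0],[0,0,0],0]]'
python3 - <<'E'
from fk import *
r=np.radians
st();need([355,-155,180],rot(r(45),r(28)));need([355,-155,101],rot(r(45),r(28)))
crop("side","pics/s5.png",180,0,580,300,2)
E
```

```text
time: 7.95
tool_pos: [0.4013, -0.1495, 0.3392]
tool_rot: [-2.061, 0.003, -0.787]
wrist_force: [0.2, 0.1, -1.8]
opening: 0.0511
7.95 [ 401.3 -149.5  339.2] [-2.061  0.003 -0.787] [ 0.2  0.1 -1.8] 51.1 [-0.62  0.1  -0.56  0.62  1.06  1.91]
turn [ 0.002 -0.001 -0.003]  shift after [-28.9 157.7  42.4]
shift now [-28.3 157.8  42.7]
turn [ 0.002 -0.001 -0.003]  shift after [-28.9 227.5  79.5]
shift now [-28.1 227.4  79.9]
```

View pics/s5.png

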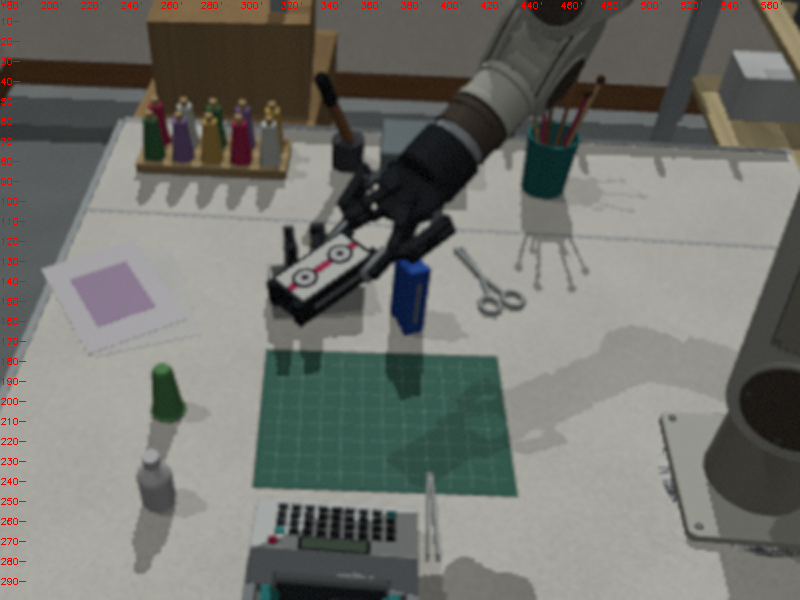

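```bash
python3 -m handwheel '[[[0,0,0],[-5,30,8],0],[[0,0,0],[-8,52,16],0],[[0,0,0],[-8,50,17],0],[[0,0,0],[-7,45,17],0],[[0,0,0],[0,26,9],0],[[0,0,0],[0,0,0],0]]'
python3 - <<'E'
from fk import *
r=np.radians
st();need([355,-155,101],rot(r(45),r(28)))
crop("side","pics/s6.png",280,60,480,260,3)
crop("scene","pics/sc6.png",230,50,460,260,3)
E
```

```text
time: 8.75
tool_pos: [0.3572, -0.1549, 0.1281]
tool_rot: [-2.06, 0.003, -0.786]
wrist_force: [-0.1, 0.2, -1.7]
opening: 0.051
8.75 [ 357.2 -154.9  128.1] [-2.06   0.003 -0.786] [-0.1  0.2 -1.7] 51.0 [-0.71  0.52 -0.8   0.1   1.08  1.74]
turn [ 0.     0.001 -0.003]  shift after [-1.5 24.7 11.3]
shift now [-1.4 24.7 11.3]
```

View pics/s6.png

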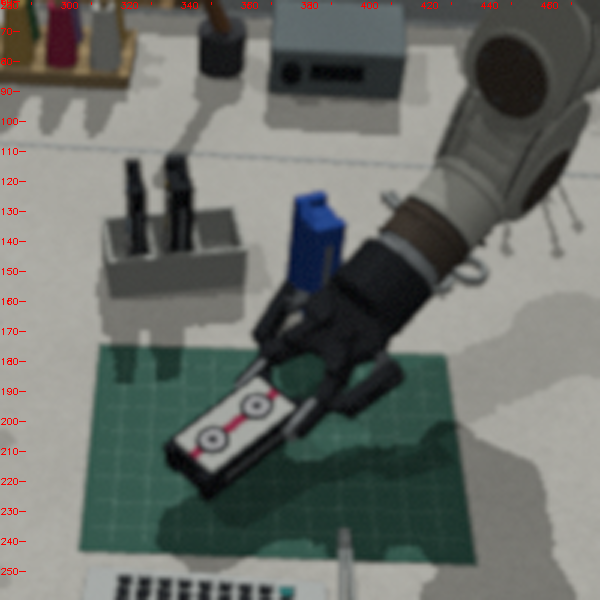

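View pics/sc6.png

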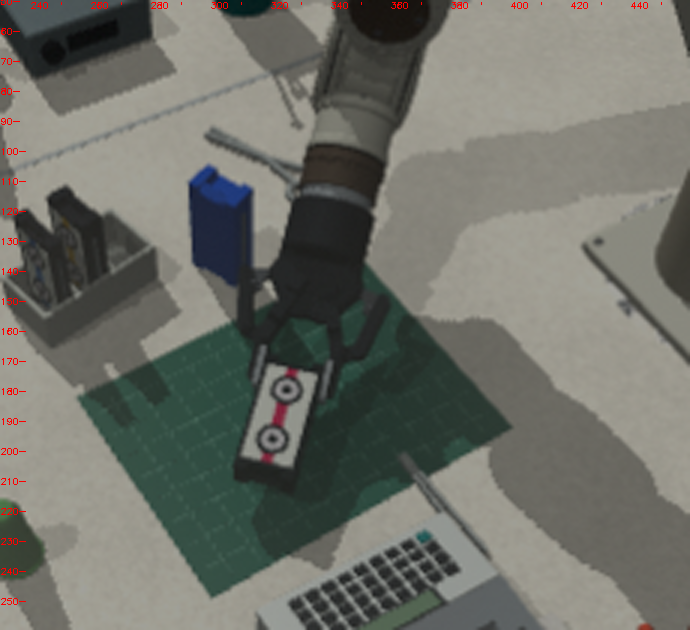

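```bash
python3 -m handwheel '[[[0,0,0],[0,8.8,4.7],0],[[0,0,0],[0,7,3.7],0],[[0,0,0],[0,3.5,1.9],0],[[0,0,0],[0,0,0],0]]'
python3 -m handwheel '[[[0,0,0],[0,3.5,1.9],0],[[0,0,0],[0,0,0],0]]'
```

```text
time: 9.35
tool_pos: [0.3571, -0.1548, 0.1077]
tool_rot: [-2.056, -0.001, -0.786]
wrist_force: [-0.4, -0.9, -1.9]
opening: 0.0511
time: 9.6
tool_pos: [0.3572, -0.1549, 0.1038]
tool_rot: [-2.056, -0.002, -0.786]
wrist_force: [0.0, 0.8, -1.8]
opening: 0.0514
```

```bash
python3 -m handwheel '[[[0,0,0],[0,1.8,0.9],0],[[0,0,0],[0,1.8,0.9],0],[[0,0,0],[0,0,0],0]]'; python3 -m handwheel '[[[0,0,0],[0,1.8,0.9],0],[[0,0,0],[0,0,0],0]]'
python3 - <<'E'
from h import *
crop("side","pics/s7.png",280,140,440,260,4.5)
E
```

```text
time: 9.98
tool_pos: [0.3574, -0.155, 0.1004]
tool_rot: [-2.053, -0.002, -0.786]
wrist_force: [-0.6, 0.5, 3.8]
opening: 0.0509
time: 10.22
tool_pos: [0.3574, -0.1551, 0.0987]
tool_rot: [-2.052, -0.003, -0.785]
wrist_force: [-1.7, -0.9, 6.1]
opening: 0.0508
```

View pics/s7.png

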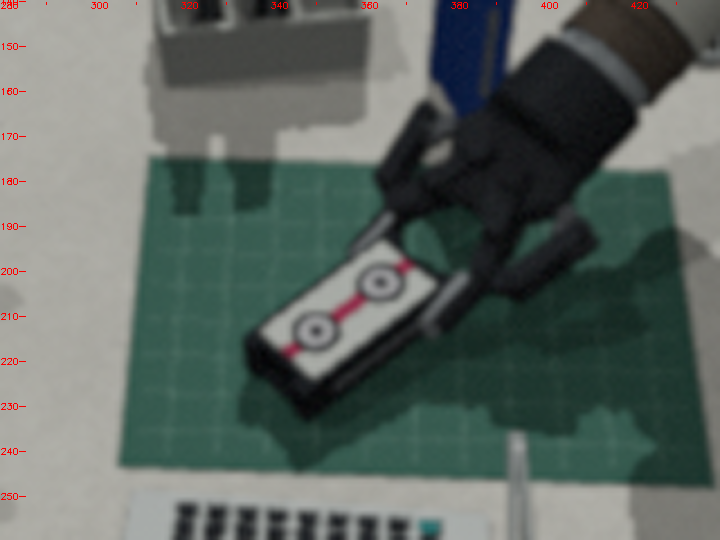

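```bash
python3 -m handwheel '[[[0,0,0],[0,0,0],65],[[0,0,0],[0,0,0],72],[[0,0,0],[0,0,0],85],[[0,0,0],[0,0,0],95],[[0,0,0],[0,0,0],95]]'
python3 - <<'E'
from h import *
st()
crop("side","pics/s8.png",280,140,440,260,4.5)
crop("wrist","pics/w8.png",0,0,640,400,1.2)
E
```

```text
time: 10.9
tool_pos: [0.3572, -0.155, 0.0979]
tool_rot: [-2.056, -0.002, -0.786]
wrist_force: [-0.4, -0.8, 0.5]
opening: 0.0814
10.9 [ 357.2 -155.    97.9] [-2.056e+00 -2.000e-03 -7.860e-01] [-0.4 -0.8  0.5] 81.4 [-0.71  0.61 -0.81  0.    1.08  1.73]
```

View pics/s8.png

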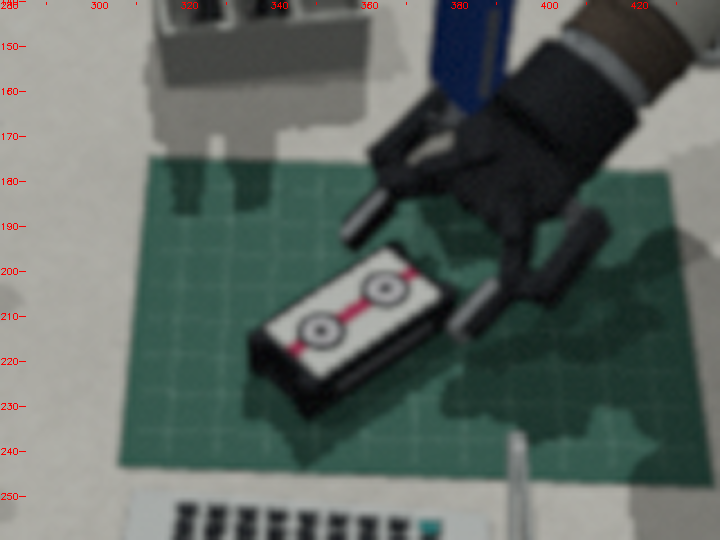

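View pics/w8.png

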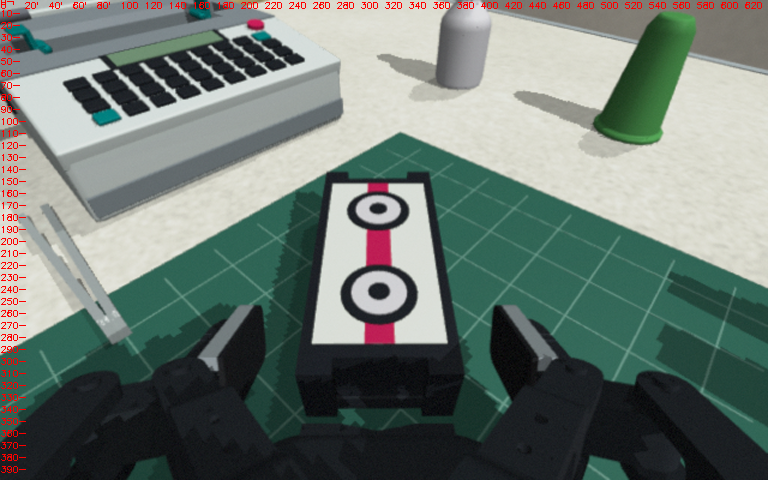

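The cassette lies flat, label up, and it's released.

```bash
python3 -m handwheel '[[[0,0,0],[0,-18,-9.4],100],[[0,0,0],[0,-44,-23.4],100],[[0,0,0],[0,-50,-26.6],100],[[0,0,0],[0,-50,-26.6],100],[[-0.13,0,0],[0,0,0],100],[[-0.18,0,0],[0,0,0],100],[[-0.18,0,0],[0,0,0],100],[[-0.18,0,0],[0,0,0],100],[[-0.18,0,0],[0,0,0],100],[[-0.18,0,0],[0,0,0],100],[[-0.056,0,0],[0,0,0],100],[[0,0,0],[0,0,0],100]]'
python3 - <<'E'
from h import *
st()
cv2.imwrite("pics/w9.png",grab_frame("wrist")[:,:,::-1])
cv2.imwrite("pics/sc9.png",grab_frame("scene")[:,:,::-1])
cv2.imwrite("pics/sd9.png",grab_frame("side")[:,:,::-1])
crop(0,"pics/sc9c.png",270,130,370,220,7,"pics/sc9.png")
E
```

```text
time: 12.5
tool_pos: [0.3567, -0.1546, 0.2811]
tool_rot: [-3.142, -0.001, -0.784]
wrist_force: [0.0, -0.2, -0.5]
opening: 0.0854
12.5 [ 356.7 -154.6  281.1] [-3.142e+00 -1.000e-03 -7.840e-01] [ 0.  -0.2 -0.5] 85.4 [-0.41  0.13 -0.48  0.96 -0.    1.95]
```

View pics/w9.png

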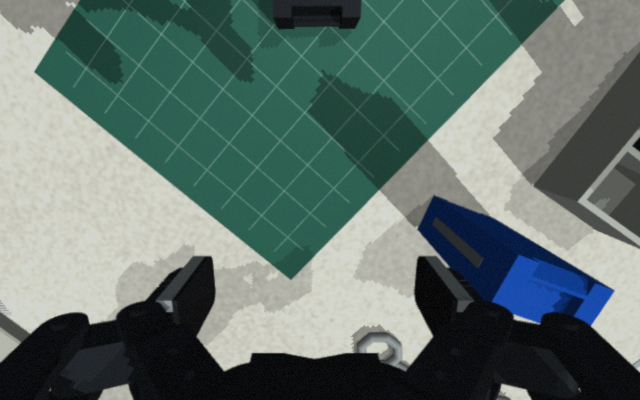

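View pics/sc9c.png

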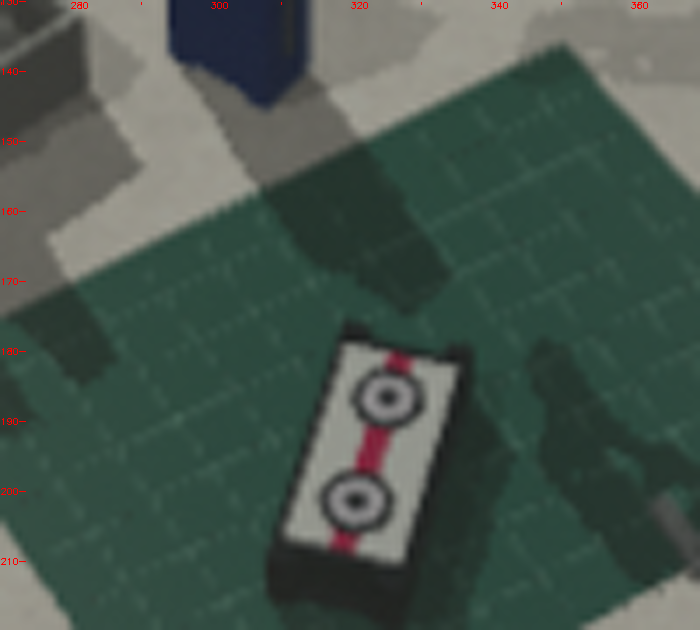

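Run:
```python
from h import *
S=get_calibration("scene")
a=onplane(S,324,186.5,.03);b=onplane(S,319.5,201.3,.03);print(a,b,(a+b)/2,np.degrees(np.arctan2(*(b-a)[1::-1])))
c=(a+b)/2*1000;need([c[0],c[1],281])
c=(a+b)/2*1000;need([c[0]-40,c[1]-40,281])
```

```text
[ 0.46762316 -0.04907222  0.03      ] [ 0.50105963 -0.01466976  0.03      ] [ 0.4843414  -0.03187099  0.03      ] 45.81580504505299
shift now [   3.3 -177.7    0.2]
shift now [   3.4 -121.1    0.2]
```

```bash
python3 -m handwheel '[[[0,0,0],[0,-27,0],100],[[0,0,0],[1,-50,0],100],[[0,0,0],[1,-50,0],100],[[0,0,0],[1,-50,0],100],[[0,0,0],[0,0,0],100],[[0,0,0],[0,0,0],100]]'
python3 - <<'E'
from h import *
st()
cv2.imwrite("pics/w10.png",grab_frame("wrist")[:,:,::-1])
crop(0,"pics/w10c.png",200,0,440,330,2.2,"pics/w10.png")
E
```

```text
time: 13.4
tool_pos: [0.4832, -0.0324, 0.2808]
tool_rot: [3.14, -0.001, -0.786]
wrist_force: [-0.6, -0.8, 0.1]
opening: 0.0856
13.4 [483.2 -32.4 280.8] [ 3.14e+00 -1.00e-03 -7.86e-01] [-0.6 -0.8  0.1] 85.6 [-0.07  0.3  -0.25  1.02 -0.    2.29]
```

View pics/w10c.png

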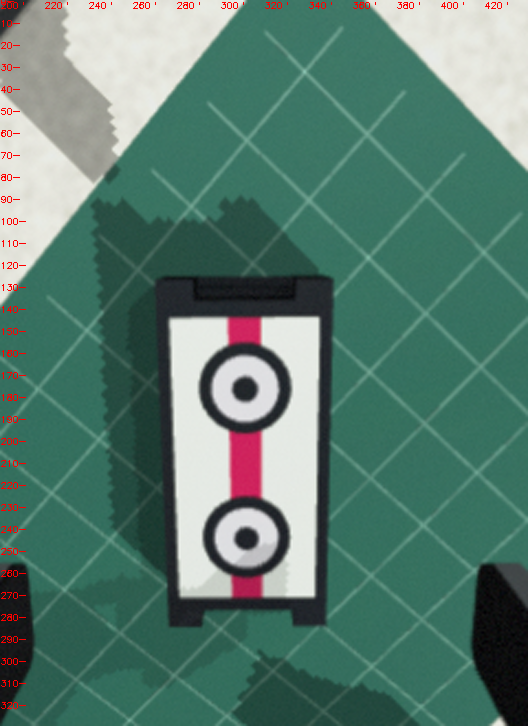

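Run:
```python
from h import *
W=get_calibration("wrist")
im=cv2.imread("pics/w10.png")
a=onplane(W,311.6,177,.03);b=onplane(W,311.9,244.5,.03);print(a,b,(a+b)/2,np.degrees(np.arctan2(*(a-b)[1::-1])))
Q=[onplane(W,200+u/2.2,v/2.2,.03) for u,v in [(157,279),(333,279),(170,626),(326,626)]]
print(np.mean(Q,0),np.array(Q).round(4))
need([*(np.mean(Q,0)[:2]*1000),281])
```

```text
[ 0.49784463 -0.01402903  0.03      ] [ 0.46363044 -0.04819718  0.03      ] [ 0.48073753 -0.0311131   0.03      ] 44.96142044401862
[ 0.48134077 -0.03083638  0.03      ] [[ 0.5029  0.0273  0.03  ]
 [ 0.5391 -0.0091  0.03  ]
 [ 0.4234 -0.0524  0.03  ]
 [ 0.46   -0.0892  0.03  ]]
shift now [-2.5 -0.2 -0.1]
```

```bash
python3 -m handwheel '[[[0,0,0],[-2.4,0,20],100],[[0,0,0],[0,0,36],100],[[0,0,0],[0,0,28],100],[[0,0,0],[0,0,14],100],[[0,0,0],[0,0,0],100],[[0,0,0],[0,0,0],50],[[0,0,0],[0,0,0],0],[[0,0,0],[0,0,0],0],[[0,0,0],[0,0,0],0],[[0,0,0],[0,0,0],0],[[0,0,0],[0,0,0],0]]'
python3 - <<'E'
from h import *
st()
crop("side","pics/s11.png",280,140,440,260,4.5)
E
```

```text
time: 14.82
tool_pos: [0.483, -0.0306, 0.1847]
tool_rot: [-3.14, -0.004, -0.786]
wrist_force: [-1.2, -0.3, 6.4]
opening: 0.0507
14.82 [483.  -30.6 184.7] [-3.14  -0.004 -0.786] [-1.2 -0.3  6.4] 50.7 [-0.06  0.42 -0.37  0.77 -0.    2.29]
```

View pics/s11.png

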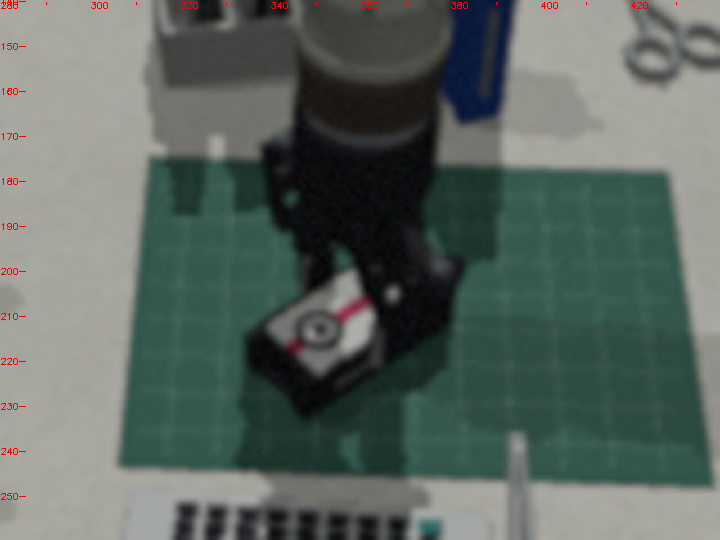

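```bash
python3 -m handwheel '[[[0,0,0],[0,0,-15],0],[[0,0,0],[0,0,-35],0],[[0,0,0],[0,0,-50],0],[[0,0,0],[-25,-6,-40],0],[[0,0,0],[-40,-9,-10],0],[[0,0,0],[-45,-9,0],0],[[0,0,0],[-40,-9,0],0],[[0,0,0],[0,0,0],0],[[0,0,0],[0,0,0],0]]'
python3 - <<'E'
from h import *
st()
cv2.imwrite("pics/w12.png",grab_frame("wrist")[:,:,::-1])
st()
E
```

```text
time: 16.0
tool_pos: [0.3995, 0.0991, 0.3335]
tool_rot: [-3.142, -0.003, -0.785]
wrist_force: [0.2, -0.1, -2.2]
opening: 0.0506
16.0 [399.5  99.1 333.5] [-3.142e+00 -3.000e-03 -7.850e-01] [ 0.2 -0.1 -2.2] 50.6 [ 0.24  0.11 -0.34  1.11 -0.    2.6 ]
16.05 [399.8  98.8 333.4] [-3.142e+00 -3.000e-03 -7.860e-01] [-0.3  0.5 -2.1] 50.5 [ 0.24  0.12 -0.34  1.11 -0.    2.6 ]
```

View pics/w12.png

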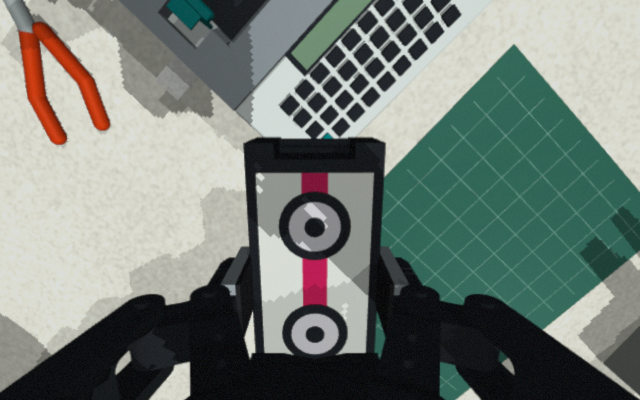

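```bash
python3 -m handwheel '[[[0,0,0],[0,-25,-15],0],[[0,0,0],[0,-40,-25],0],[[0,0,0],[0,-30,-20],0],[[0,0,0],[0,0,0],0],[[0,0,0],[0,0,0],0]]'
python3 - <<'E'
from h import *
st()
cv2.imwrite("pics/w13.png",grab_frame("wrist")[:,:,::-1])
crop(0,"pics/w13c.png",80,0,480,230,2,"pics/w13.png")
E
```

```text
time: 16.68
tool_pos: [0.4665, 0.1654, 0.392]
tool_rot: [3.139, -0.001, -0.787]
wrist_force: [0.3, -0.8, -2.2]
opening: 0.0508
16.68 [466.5 165.4 392. ] [ 3.139e+00 -1.000e-03 -7.870e-01] [ 0.3 -0.8 -2.2] 50.8 [ 0.34  0.24 -0.03  1.3  -0.    2.7 ]
```

View pics/w13c.png

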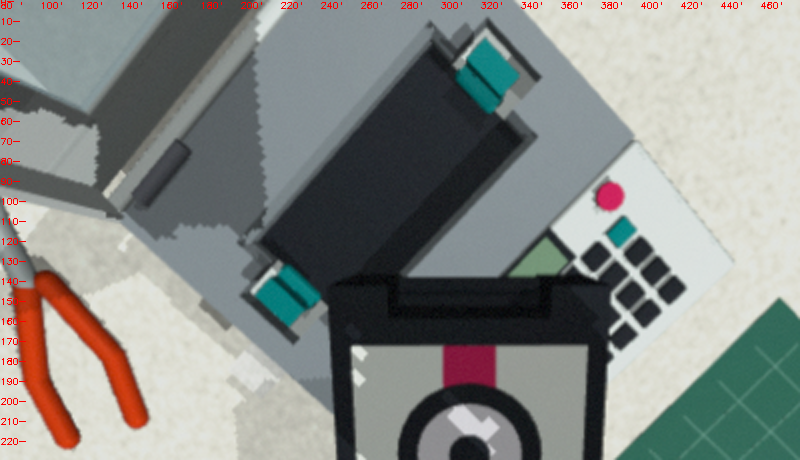

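Run:
```python
from h import *
W=get_calibration("wrist")
def line(n,p,q,z=.06):
    a=onplane(W,80+p[0]/2,p[1]/2,z)*1000;b=onplane(W,80+q[0]/2,q[1]/2,z)*1000
    print(n,a.round(1),b.round(1),np.degrees(np.arctan2(*(b-a)[1::-1])).round(2))
line("bay back outer",(432,22),(250,240))
line("bay back inner",(437,40),(263,240))
line("bay front outer",(535,135),(403,277))
line("bay front inner",(512,122),(370,275))
line("side robot",(120,212),(335,412))
line("side far",(518,0),(635,138))
line("deck front far corner",(635,138),(550,230))
line("catch centres",(486,74),(285,293),.072)
line("catch slot far corners",(487,18),(540,78))
line("catch slot near corners",(243,292),(297,342))
```

```text
bay back outer [557.1 277.7  60. ] [439.5 274.6  60. ] -178.51
bay back inner [553.7 271.6  60. ] [443.5 270.6  60. ] -179.45
bay front outer [556.7 217.3  60. ] [475.  216.2  60. ] -179.24
bay front inner [553.5 227.8  60. ] [465.3 227.1  60. ] -179.6
side robot [408.9 322.5  60. ] [407.4 196.1  60. ] -90.67
side far [587.1 258.8  60. ] [585.6 186.7  60. ] -91.15
deck front far corner [585.6 186.7  60. ] [534.6 184.7  60. ] -177.83
catch centres [557.  247.1  72. ] [436.  247.3  72. ] 179.91
catch slot far corners [573.7 263.   60. ] [573.4 231.7  60. ] -90.57
catch slot near corners [420.  262.3  60. ] [419.9 230.4  60. ] -90.13
```

```bash
python3 -m handwheel '[[[0,0,-0.1],[0,0,0],0],[[0,0,-0.18],[0,0,0],0],[[0,0,-0.18],[0,0,0],0],[[0,0,-0.18],[0,0,0],0],[[0,0,-0.18],[0,0,0],0],[[0,0,-0.18],[0,0,0],0],[[0,0,-0.18],[0,0,0],0],[[0,0,-0.18],[0,0,0],0],[[0,0,-0.18],[0,0,0],0],[[0,0,-0.18],[0,0,0],0],[[0,0,-0.18],[0,0,0],0],[[0,0,-0.18],[0,0,0],0],[[0,0,-0.18],[0,0,0],0],[[0,0,-0.1],[0,0,0],0],[[0,0,0],[0,0,0],0]]'
python3 - <<'E'
from h import *
st();need([498.5,247.5,275],Rn.from_euler('xyz',[np.pi,0,np.pi/2+.005]))
E
```

```text
time: 18.6
tool_pos: [0.4659, 0.1655, 0.3922]
tool_rot: [-3.141, 0.003, 1.572]
wrist_force: [-0.5, -0.4, -2.4]
opening: 0.0509
18.6 [465.9 165.5 392.2] [-3.141e+00  3.000e-03  1.572e+00] [-0.5 -0.4 -2.4] 50.9 [ 0.34  0.24 -0.03  1.3  -0.    0.34]
turn [-0.001  0.003 -0.004]  shift after [ 81.9  33.  117.2]
shift now [ 82.3  32.7 117. ]
```

```bash
python3 -m handwheel '[[[0,0,0],[20,8,10],0],[[0,0,0],[32,12,30],0],[[0,0,-0.004],[30,13,40],0],[[0,0,0],[0,0,37],0],[[0,0,0],[0,0,0],0],[[0,0,0],[0,0,0],0]]'
python3 - <<'E'
from h import *
st()
cv2.imwrite("pics/sc14.png",grab_frame("scene")[:,:,::-1])
cv2.imwrite("pics/sd14.png",grab_frame("side")[:,:,::-1])
crop(0,"pics/sc14c.png",310,180,480,330,4.6,"pics/sc14.png")
crop(0,"pics/sd14c.png",280,220,420,350,5,"pics/sd14.png")
E
```

```text
time: 19.35
tool_pos: [0.4998, 0.2486, 0.2765]
tool_rot: [3.14, 0.001, 1.578]
wrist_force: [0.8, -0.5, -0.4]
opening: 0.051
19.35 [499.8 248.6 276.5] [3.140e+00 1.000e-03 1.578e+00] [ 0.8 -0.5 -0.4] 51.0 [ 0.46  0.44 -0.06  1.07 -0.    0.46]
```

View pics/sc14c.png

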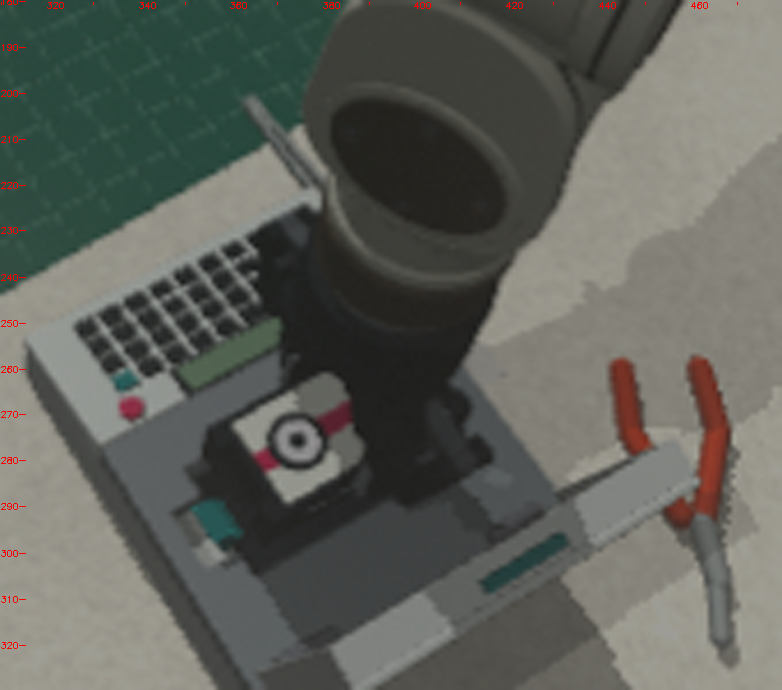

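View pics/sd14c.png

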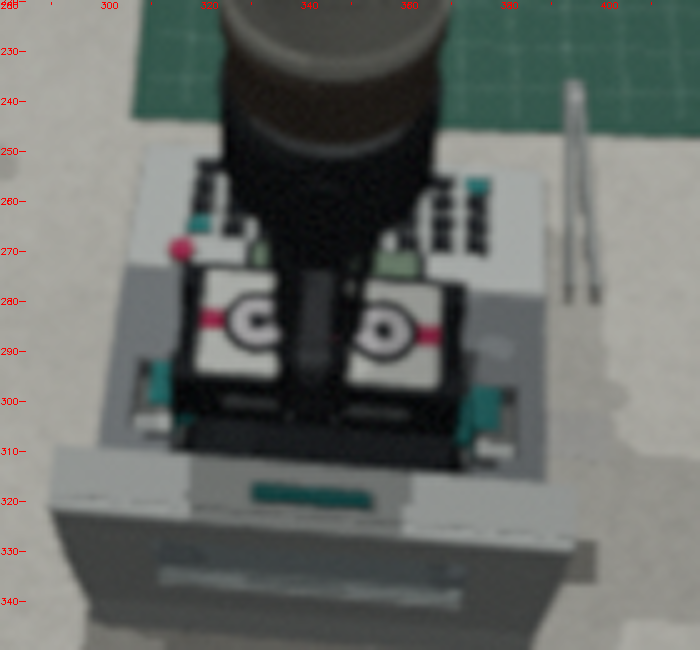

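Run:
```python
from h import *
S=get_calibration("scene");D=get_calibration("side")
z=.122
a=onplane(D,331.4,284,z);b=onplane(D,356.6,286.2,z);print("side",a,b,(a+b)/2)
c=onplane(S,310+297/4.6,180+441/4.6,z);print("scene far reel",c); print("tri",tri([(S,310+297/4.6,180+441/4.6),(D,331.4,284)]))
```

```text
side [0.52443253 0.24921504 0.122     ] [0.47594494 0.24954013 0.122     ] [0.50018873 0.24937759 0.122     ]
scene far reel [0.52287232 0.24924817 0.122     ]
tri [0.52403267 0.25026177 0.12442023]
```

```bash
python3 -m handwheel '[[[0,0,0],[-0.3,1.3,8],0],[[0,0,0],[0,0,12],0],[[0,0,0],[0,0,7],0],[[0,0,0],[0,0,0],0]]'; for i in 1; do python3 -m handwheel '[[[0,0,0],[0,0,2],0],[[0,0,0],[0,0,0],0]]'; done
python3 - <<'E'
from h import *
st()
cv2.imwrite("pics/sc15.png",grab_frame("scene")[:,:,::-1])
cv2.imwrite("pics/sd15.png",grab_frame("side")[:,:,::-1])
crop(0,"pics/sc15c.png",310,180,480,330,4.6,"pics/sc15.png")
crop(0,"pics/sd15c.png",280,220,420,350,5,"pics/sd15.png")
E
```

```text
time: 19.95
tool_pos: [0.5003, 0.2477, 0.2477]
tool_rot: [-3.14, 0.003, 1.578]
wrist_force: [-0.8, 1.0, -2.0]
opening: 0.0505
time: 20.2
tool_pos: [0.5008, 0.248, 0.2468]
tool_rot: [3.14, 0.002, 1.578]
wrist_force: [-0.5, 0.1, -2.5]
opening: 0.0505
20.2 [500.8 248.  246.8] [3.140e+00 2.000e-03 1.578e+00] [-0.5  0.1 -2.5] 50.5 [ 0.46  0.47 -0.09  1.01 -0.    0.45]
```

View pics/sc15c.png

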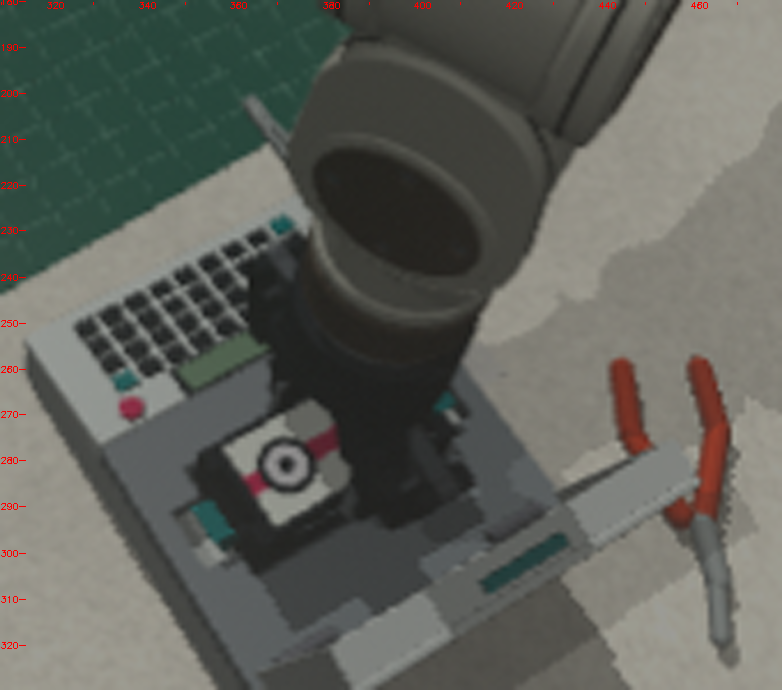

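View pics/sd15c.png

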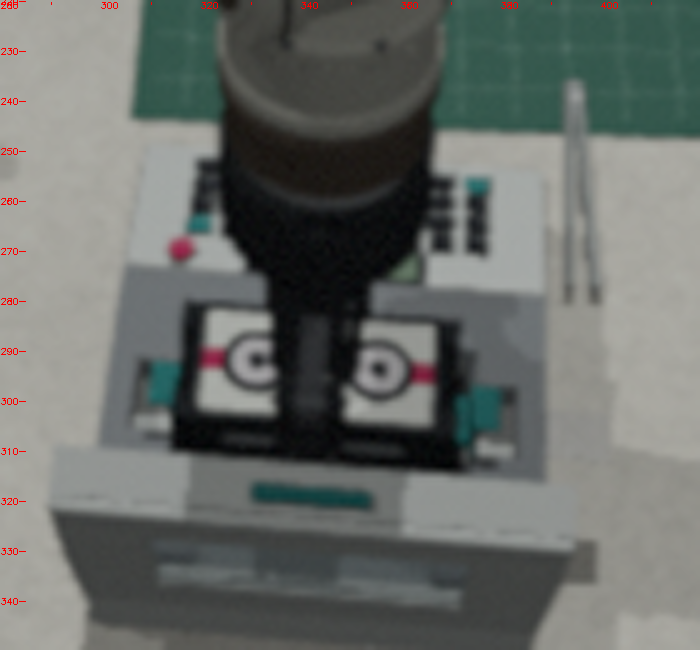

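Run:
```python
from h import *
S=get_calibration("scene");D=get_calibration("side")
z=.092
a=onplane(D,331.6,291.8,z);b=onplane(D,356,293.8,z);print("side reels",a,b,(a+b)/2)
print("scene far reel",onplane(S,310+287/4.6,180+465/4.6,z))
f=lambda u,v,z:onplane(D,280+u/5,220+v/5,z)*1000
# cassette bottom rear edge corners (z=62), top outer corners (z=92)
print("bottom", f(172,450,.064),f(462,467,.064)); print("top far",f(187,303,.092),f(461,322,.092))
im=cv2.imread("pics/side0.png")
crop(0,"pics/x.png",295,270,400,335,7.5,"pics/side0.png")
hsv=cv2.cvtColor(im,cv2.COLOR_BGR2HSV)
m=cv2.inRange(hsv,(80,110,50),(98,255,255))
n,l,s,c=cv2.connectedComponentsWithStats(m)
for i in range(1,n):
    if s[i,4]>8: print(s[i],c[i])
```

```text
side reels [0.52410272 0.24862644 0.092     ] [0.47589944 0.2485901  0.092     ] [0.50000108 0.24860827 0.092     ]
scene far reel [0.52328171 0.24874447 0.092     ]
bottom [555.82564989 276.46299563  64.        ] [440.97609566 273.06647599  64.        ]
top far [554.94168606 225.73021964  92.        ] [444.86137    224.24545297  92.        ]
[444  64   3   6  13] [444.92307692  66.84615385]
[465  67   5   7  16] [467.5   70.25]
[455  73   7   2  10] [458.1  73.6]
[331 177   9  10  45] [335.35555556 180.75555556]
[343 177   8   5  24] [346.45833333 178.91666667]
[352 177   3   6  12] [352.83333333 179.5       ]
[373 178  19  12 129] [381.37209302 183.36434109]
[318 182   6   5  13] [320.84615385 184.        ]
[377 191   4   5  11] [378.90909091 192.90909091]
[382 191   8   7  33] [385.60606061 193.78787879]
[310 293  10  12  82] [314.36585366 297.59756098]
[370 298  10  11  84] [374.20238095 302.47619048]
[331 317  22   4  53] [341.30188679 318.77358491]
```

View pics/x.png

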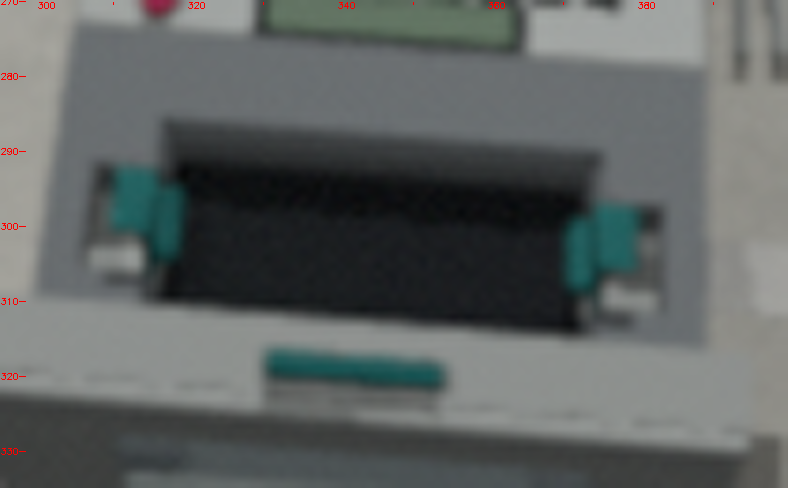

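Run:
```python
from h import *
S=get_calibration("scene");D=get_calibration("side")
for z in (.065,.075):
    a=onplane(D,314.4,297.6,z);b=onplane(D,374.2,302.5,z);print(z,a,b,(a+b)/2)
g=lambda u,v,z:onplane(D,295+u/7.5,270+v/7.5,z)*1000
for n,p,q in [("slots top outer",(95,163),(662,207)),("bay mouth front",(165,120),(600,155)),("deck sides",(52,190),(706,240)),("deck front",(78,28),(707,70))]:
    a,b=g(*p,.06),g(*q,.06);print(n,a.round(1),b.round(1),((a+b)/2).round(1),np.degrees(np.arctan2(*(a-b)[1::-1])).round(2))
im=cv2.imread("pics/scene0.png")
hsv=cv2.cvtColor(im,cv2.COLOR_BGR2HSV)
m=cv2.inRange(hsv,(80,110,50),(98,255,255))
n,l,s,c=cv2.connectedComponentsWithStats(m)
for i in range(1,n):
    if s[i,4]>20 and c[i][1]>250: print(s[i],c[i],[onplane(S,*c[i],z).round(4).tolist() for z in (.065,.075)])
```

```text
0.065 [0.55900886 0.24942151 0.065     ] [0.43819502 0.24918042 0.065     ] [0.49860194 0.24930097 0.065     ]
0.075 [0.55804177 0.25506699 0.075     ] [0.43875714 0.25482895 0.075     ] [0.49839946 0.25494797 0.075     ]
slots top outer [574.9 234.4  60. ] [419.9 233.4  60. ] [497.4 233.9  60. ] 0.34
bay mouth front [557.3 219.1  60. ] [437.1 218.9  60. ] [497.2 219.   60. ] 0.09
deck sides [585.5 243.8  60. ] [407.9 242.4  60. ] [496.7 243.1  60. ] 0.45
deck front [585.3 191.6  60. ] [408.  188.8  60. ] [496.6 190.2  60. ] 0.89
[401 261   8   8  34] [404.17647059 265.02941176] [[0.4304, 0.2454, 0.065], [0.4347, 0.2479, 0.075]]
[398 265   6   8  24] [400.33333333 268.375     ] [[0.4428, 0.2477, 0.065], [0.4469, 0.2502, 0.075]]
[352 289  10   9  49] [356.55102041 292.59183673] [[0.559, 0.2467, 0.065], [0.5618, 0.2493, 0.075]]
[415 296  18  12  51] [423.62745098 301.68627451] [[0.4443, 0.3348, 0.065], [0.4485, 0.3363, 0.075]]
```

```bash
python3 -m handwheel '[[[0,0,0],[0,-2.3,0],0],[[0,0,0],[0,0,2],0],[[0,0,0],[0,0,0],0]]'; python3 -m handwheel '[[[0,0,0],[0,0,2],0],[[0,0,0],[0,0,0],0]]'
```

```text
time: 20.68
tool_pos: [0.4983, 0.2479, 0.2446]
tool_rot: [3.141, 0.002, 1.578]
wrist_force: [0.4, 0.2, -2.4]
opening: 0.0507
time: 20.92
tool_pos: [0.4984, 0.2478, 0.2425]
tool_rot: [3.141, 0.002, 1.578]
wrist_force: [0.0, -0.4, -2.0]
opening: 0.0506
```

```bash
python3 -m handwheel '[[[0,0,0],[0,0,1.5],0],[[0,0,0],[0,0,0],0]]'
```

```text
time: 21.18
tool_pos: [0.4982, 0.2479, 0.2412]
tool_rot: [3.141, 0.002, 1.578]
wrist_force: [-1.5, -0.5, -0.7]
opening: 0.0505
```

```bash
python3 -m handwheel '[[[0,0,0],[0,0,1.5],0],[[0,0,0],[0,0,0],0]]';  python3 - <<'E'
from h import *
st()
crop("side","pics/sd16.png",280,220,420,350,5)
crop("scene","pics/sc16.png",310,180,480,330,4.6)
E
```

```text
time: 21.42
tool_pos: [0.4982, 0.248, 0.2399]
tool_rot: [3.141, 0.002, 1.579]
wrist_force: [-2.4, -0.2, 1.3]
opening: 0.0505
21.43 [498.2 248.  239.9] [3.141e+00 2.000e-03 1.579e+00] [-2.4 -0.2  1.3] 50.5 [ 0.46  0.47 -0.11  0.99 -0.    0.45]
```

View pics/sd16.png

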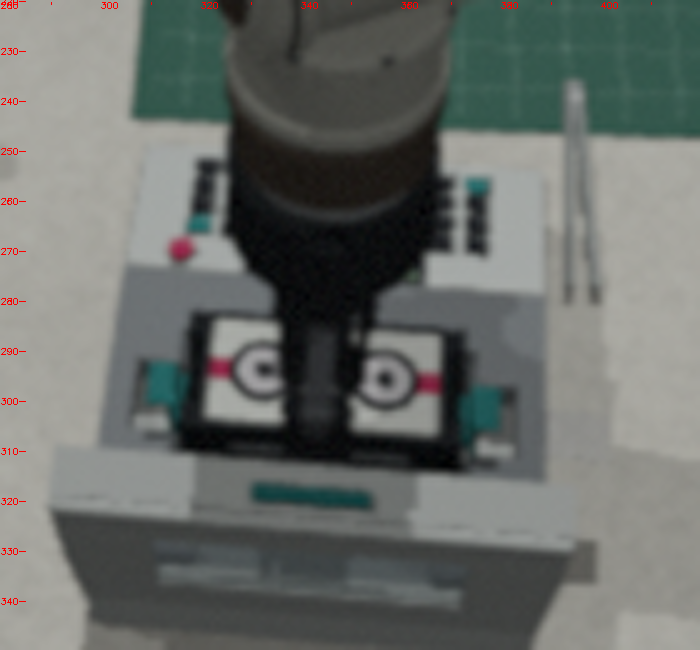

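View pics/sc16.png

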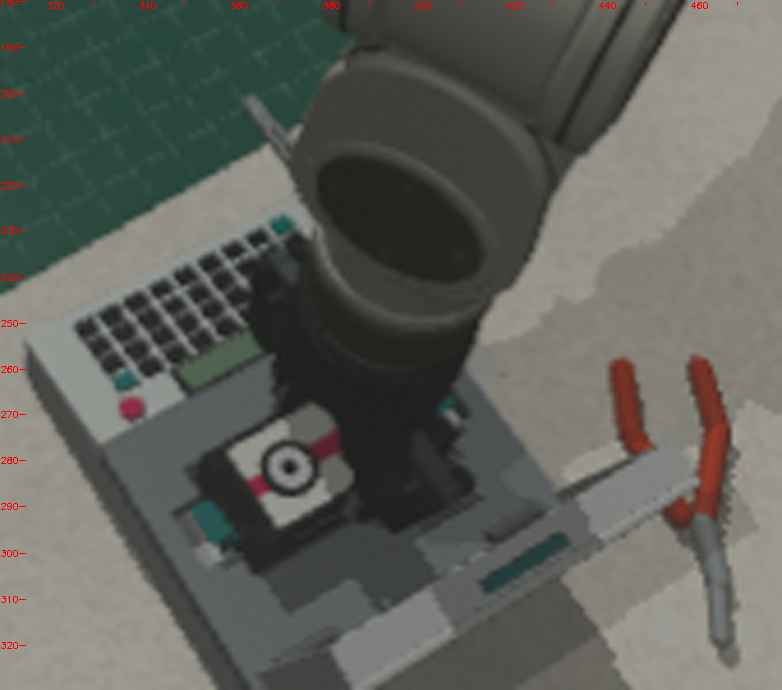

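```bash
python3 -m handwheel '[[[0,0,0],[0,-0.8,0],0],[[0,0,0],[0,0,1],0],[[0,0,0],[0,0,0],0]]'; python3 -m handwheel '[[[0,0,0],[0,0,1],0],[[0,0,0],[0,0,0],0]]'
```

```text
time: 21.9
tool_pos: [0.498, 0.248, 0.2395]
tool_rot: [3.139, 0.001, 1.578]
wrist_force: [-1.7, 0.0, 4.6]
opening: 0.0509
time: 22.15
tool_pos: [0.4981, 0.2481, 0.2388]
tool_rot: [3.139, 0.001, 1.578]
wrist_force: [-2.3, -0.1, 6.8]
opening: 0.0505
```

```bash
python3 -m handwheel '[[[0,0,0],[0,0,0],65],[[0,0,0],[0,0,0],72],[[0,0,0],[0,0,0],72],[[0,0,0],[0,0,-10],72],[[0,0,0],[0,0,-25],72],[[0,0,0],[0,0,-30],72],[[0,0,0],[0,0,-10],40],[[0,0,0],[0,0,0],0],[[0,0,0],[0,0,0],0],[[0,0,0],[0,0,0],0]]';  python3 - <<'E'
from h import *
st()
crop("side","pics/sd17.png",280,220,420,350,5)
cv2.imwrite("pics/w17.png",grab_frame("wrist")[:,:,::-1])
E
```

```text
time: 23.4
tool_pos: [0.4972, 0.2478, 0.3115]
tool_rot: [-3.14, 0.003, 1.578]
wrist_force: [-0.6, -0.0, 0.2]
opening: -0.0
23.4 [497.2 247.8 311.5] [-3.140e+00  3.000e-03  1.578e+00] [-0.6 -0.   0.2] -0.0 [ 0.46  0.41 -0.01  1.16 -0.    0.46]
```

View pics/sd17.png

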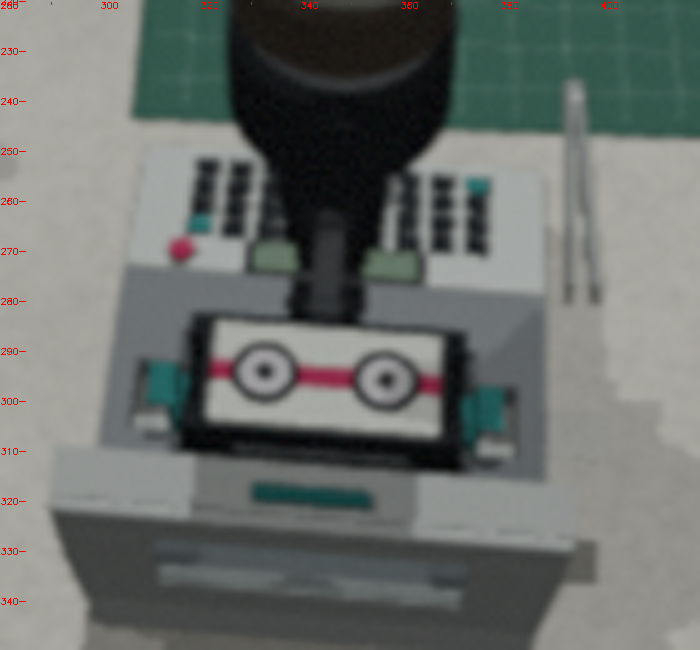

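View pics/w17.png

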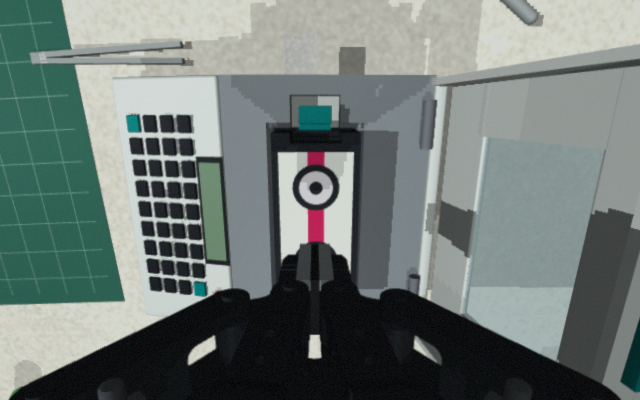

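```bash
python3 -m handwheel '[[[0,0,0],[0,0,15],0],[[0,0,0],[0,0,22],0],[[0,0,0],[0,0,10],0],[[0,0,0],[0,0,0],0]]'; python3 -m handwheel '[[[0,0,0],[0,0,2],0],[[0,0,0],[0,0,0],0]]'; python3 -m handwheel '[[[0,0,0],[0,0,2],0],[[0,0,0],[0,0,0],0]]'
```

```text
time: 24.0
tool_pos: [0.4971, 0.2477, 0.2644]
tool_rot: [-3.14, 0.003, 1.578]
wrist_force: [-1.1, -0.1, 0.2]
opening: -0.0004
time: 24.25
tool_pos: [0.4979, 0.2481, 0.2644]
tool_rot: [3.14, 0.001, 1.578]
wrist_force: [0.0, 0.5, -0.1]
opening: 0.0004
time: 24.5
tool_pos: [0.4976, 0.2479, 0.2619]
tool_rot: [3.14, 0.002, 1.578]
wrist_force: [-0.2, 0.7, -0.3]
opening: 0.0002
```

```bash
python3 -m handwheel '[[[0,0,0],[0,0,1.5],0],[[0,0,0],[0,0,0],0]]'; python3 -m handwheel '[[[0,0,0],[0,0,1.2],0],[[0,0,0],[0,0,0],0]]'; python3 -m handwheel '[[[0,0,0],[0,0,1.2],0],[[0,0,0],[0,0,0],0]]'
```

```text
time: 24.75
tool_pos: [0.4976, 0.2479, 0.2601]
tool_rot: [3.141, 0.002, 1.578]
wrist_force: [-0.5, -0.3, 0.9]
opening: -0.0002
time: 25.0
tool_pos: [0.4976, 0.2479, 0.259]
tool_rot: [3.141, 0.002, 1.578]
wrist_force: [-0.4, 0.1, -0.1]
opening: -0.0001
time: 25.25
tool_pos: [0.4977, 0.248, 0.258]
tool_rot: [3.14, 0.002, 1.578]
wrist_force: [-0.4, -0.4, 1.3]
opening: 0.0001
```

```bash
for k in 1; do python3 -m handwheel '[[[0,0,0],[0,0,1],0],[[0,0,0],[0,0,0],0]]'; python3 -m handwheel '[[[0,0,0],[0,0,1],0],[[0,0,0],[0,0,0],0]]';  python3 -m handwheel '[[[0,0,0],[0,0,1],0],[[0,0,0],[0,0,0],0]]'; done
```

```text
time: 25.5
tool_pos: [0.4978, 0.248, 0.2577]
tool_rot: [3.139, 0.001, 1.578]
wrist_force: [-0.5, -0.2, 5.7]
opening: -0.0003
time: 25.75
tool_pos: [0.4979, 0.2481, 0.2572]
tool_rot: [3.139, 0.001, 1.578]
wrist_force: [-1.6, -0.0, 7.3]
opening: 0.0001
time: 26.0
tool_pos: [0.498, 0.2482, 0.2567]
tool_rot: [3.138, 0.0, 1.578]
wrist_force: [-2.5, -1.0, 9.5]
opening: 0.0
```

```bash
python3 -m handwheel '[[[0,0,0],[0,0,1],0],[[0,0,0],[0,0,0],0]]'; python3 -m handwheel '[[[0,0,0],[0,0,1],0],[[0,0,0],[0,0,0],0]]'
```

```text
time: 26.25
tool_pos: [0.4981, 0.2483, 0.2562]
tool_rot: [3.137, -0.0, 1.578]
wrist_force: [-2.8, -0.4, 10.5]
opening: -0.0002
time: 26.5
tool_pos: [0.4976, 0.248, 0.2533]
tool_rot: [3.14, 0.001, 1.578]
wrist_force: [0.0, 0.1, 0.1]
opening: -0.0002
```

```bash
python3 -m handwheel '[[[0,0,0],[0,0,1],0],[[0,0,0],[0,0,0],0]]'
```

```text
time: 26.75
tool_pos: [0.4978, 0.248, 0.252]
tool_rot: [3.14, 0.002, 1.578]
wrist_force: [0.4, 0.8, 4.6]
opening: -0.0003
```

Run:
```python
from h import *
crop("side","pics/sd18.png",280,220,420,350,5)
cv2.imwrite("pics/w18.png",grab_frame("wrist")[:,:,::-1])
```

```text
(no output)
```

View pics/sd18.png

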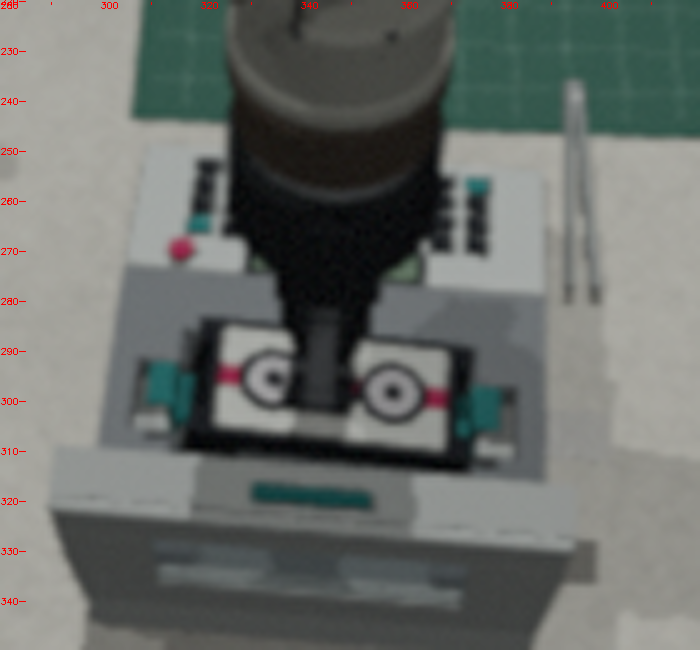

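View pics/w18.png

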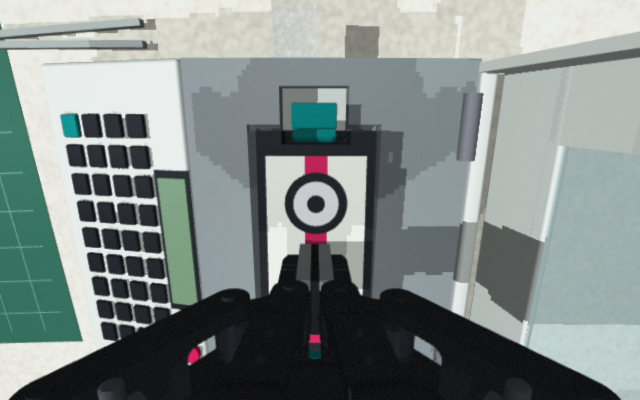

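```bash
python3 -m handwheel '[[[0,0,0],[0,0,-10],0],[[0,0,0],[0,10,-10],0],[[0,0,0],[0,20,0],0],[[0,0,0],[0,10,0],0],[[0,0,0],[0,0,0],0]]'
python3 - <<'E'
from h import *
st()
crop("side","pics/sd19.png",280,220,420,350,5)
crop("scene","pics/sc19.png",310,180,480,330,4.6)
E
```

```text
time: 27.48
tool_pos: [0.5378, 0.2481, 0.2715]
tool_rot: [3.141, 0.002, 1.578]
wrist_force: [-0.9, 0.4, -0.5]
opening: 0.0002
27.48 [537.8 248.1 271.5] [3.141e+00 2.000e-03 1.578e+00] [-0.9  0.4 -0.5] 0.2 [ 0.43  0.51  0.04  1.1  -0.    0.43]
```

View pics/sd19.png

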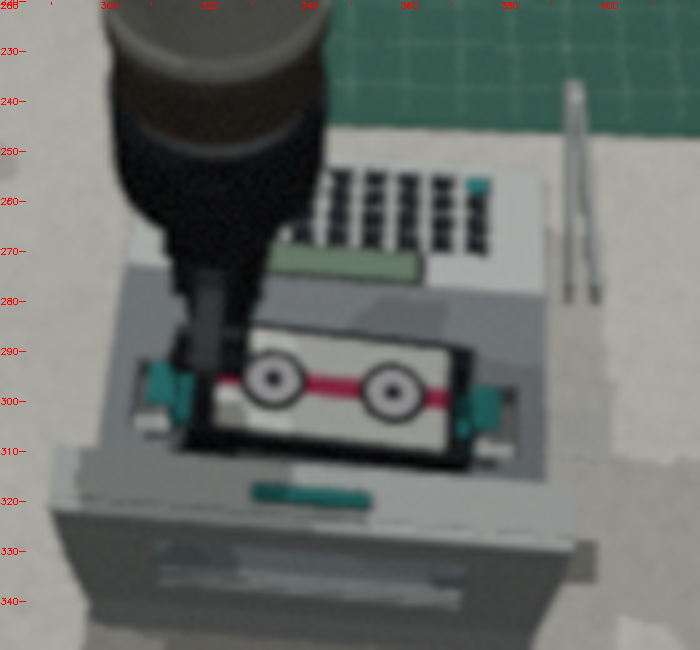

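View pics/sc19.png

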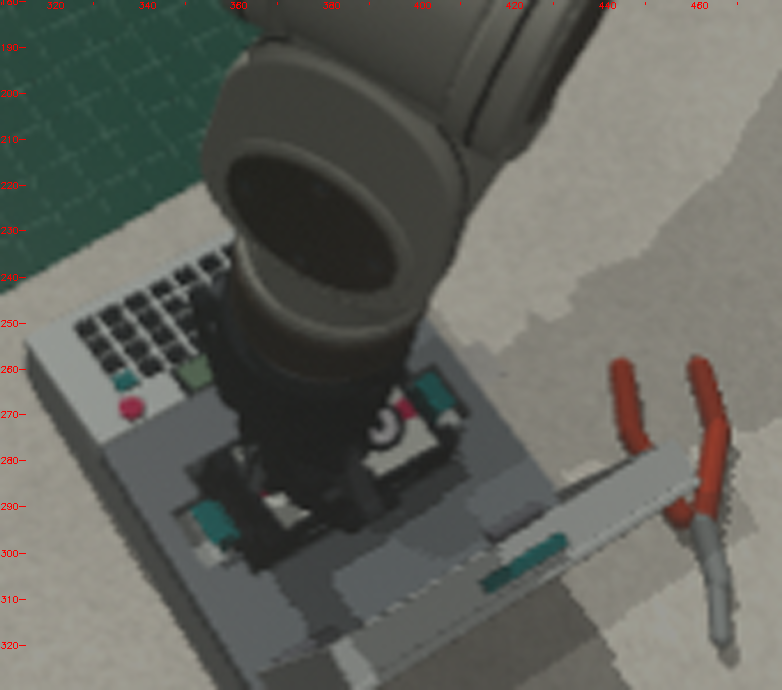

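```bash
python3 -m handwheel '[[[0,0,0],[0,0,6],0],[[0,0,0],[0,0,6],0],[[0,0,0],[0,0,0],0]]'; python3 -m handwheel '[[[0,0,0],[0,0,1.2],0],[[0,0,0],[0,0,0],0]]'; python3 -m handwheel '[[[0,0,0],[0,0,1.2],0],[[0,0,0],[0,0,0],0]]';python3 -m handwheel '[[[0,0,0],[0,0,1.2],0],[[0,0,0],[0,0,0],0]]'
```

```text
time: 27.95
tool_pos: [0.537, 0.2481, 0.2589]
tool_rot: [-3.141, 0.003, 1.579]
wrist_force: [-0.1, -0.1, 0.3]
opening: 0.0
time: 28.2
tool_pos: [0.5376, 0.2483, 0.2588]
tool_rot: [3.141, 0.002, 1.578]
wrist_force: [0.3, -0.0, -0.5]
opening: -0.0
time: 28.45
tool_pos: [0.5376, 0.2482, 0.2575]
tool_rot: [3.141, 0.002, 1.578]
wrist_force: [-0.6, -0.1, 0.8]
opening: -0.0001
time: 28.7
tool_pos: [0.5376, 0.2482, 0.2562]
tool_rot: [3.141, 0.002, 1.578]
wrist_force: [-0.4, -0.3, -0.3]
opening: -0.0001
```

```bash
python3 -m handwheel '[[[0,0,0],[0,0,1],0],[[0,0,0],[0,0,0],0]]'; python3 -m handwheel '[[[0,0,0],[0,0,1],0],[[0,0,0],[0,0,0],0]]'; python3 -m handwheel '[[[0,0,0],[0,0,1],0],[[0,0,0],[0,0,0],0]]'
```

```text
time: 28.95
tool_pos: [0.5376, 0.2482, 0.2552]
tool_rot: [3.141, 0.002, 1.578]
wrist_force: [0.3, -0.7, -1.6]
opening: 0.0001
time: 29.2
tool_pos: [0.5377, 0.2483, 0.2547]
tool_rot: [3.14, 0.002, 1.578]
wrist_force: [-0.2, 0.3, 2.6]
opening: 0.0005
time: 29.45
tool_pos: [0.5378, 0.2483, 0.2537]
tool_rot: [3.14, 0.001, 1.578]
wrist_force: [0.4, -0.3, 4.6]
opening: 0.0
```

```bash
python3 -m handwheel '[[[0,0,0],[0,0,1],0],[[0,0,0],[0,0,0],0]]'
```

```text
time: 29.7
tool_pos: [0.5378, 0.2482, 0.252]
tool_rot: [3.141, 0.002, 1.578]
wrist_force: [1.6, 0.1, 1.3]
opening: -0.0003
```

```bash
python3 -m handwheel '[[[0,0,0],[0,0,1],0],[[0,0,0],[0,0,0],0]]'; python3 -m handwheel '[[[0,0,0],[0,0,1],0],[[0,0,0],[0,0,0],0]]'
```

```text
time: 29.95
tool_pos: [0.5372, 0.2481, 0.2506]
tool_rot: [-3.141, 0.002, 1.578]
wrist_force: [0.1, 0.3, -0.6]
opening: 0.0001
time: 30.2
tool_pos: [0.5375, 0.2482, 0.25]
tool_rot: [3.141, 0.002, 1.578]
wrist_force: [1.0, -0.5, -0.2]
opening: 0.0003
```

```bash
python3 -m handwheel '[[[0,0,0],[0,0,1],0],[[0,0,0],[0,0,0],0]]'
python3 - <<'E'
from h import *
crop("side","pics/sd20.png",280,220,420,350,5)
E
```

```text
time: 30.45
tool_pos: [0.5376, 0.2482, 0.2492]
tool_rot: [3.141, 0.002, 1.578]
wrist_force: [0.3, 0.2, -0.0]
opening: -0.0005
```

View pics/sd20.png

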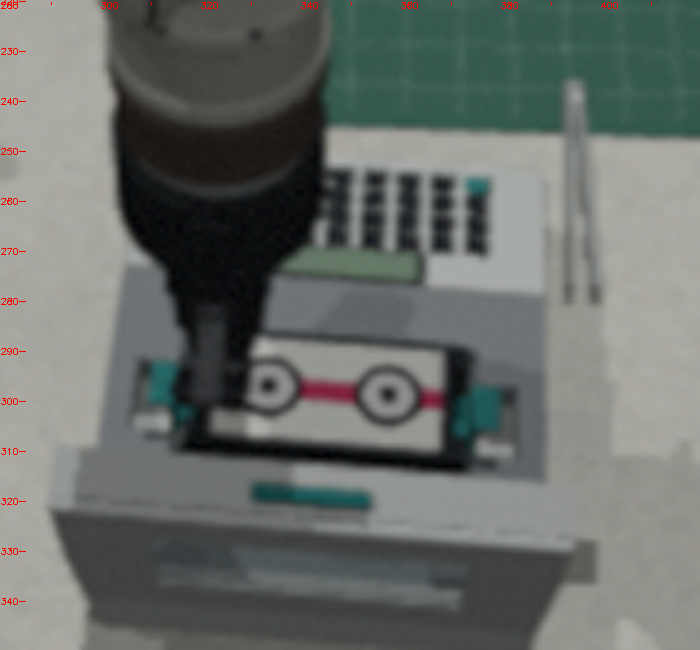

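```bash
python3 -m handwheel '[[[0,0,0],[0,0,-20],0],[[0,0,0],[0,-15,-45],0],[[0,0,0],[0,-25,-45],0],[[0,0,0],[0,0,-42],0],[[0,0,0],[0,0,0],0]]'
python3 - <<'E'
from h import *
st()
cv2.imwrite("pics/w21.png",grab_frame("wrist")[:,:,::-1])
crop("side","pics/sd21.png",280,220,420,350,5)
E
```

```text
time: 31.12
tool_pos: [0.498, 0.2487, 0.4059]
tool_rot: [3.132, -0.002, 1.579]
wrist_force: [-0.3, 0.0, -0.8]
opening: 0.0001
31.12 [498.  248.7 405.9] [ 3.132e+00 -2.000e-03  1.579e+00] [-0.3  0.  -0.8] 0.1 [ 0.46  0.35  0.16  1.37 -0.    0.46]
```

View pics/w21.png

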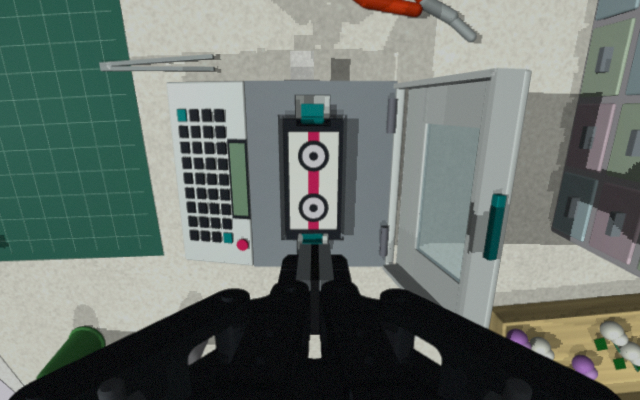

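View pics/sd21.png

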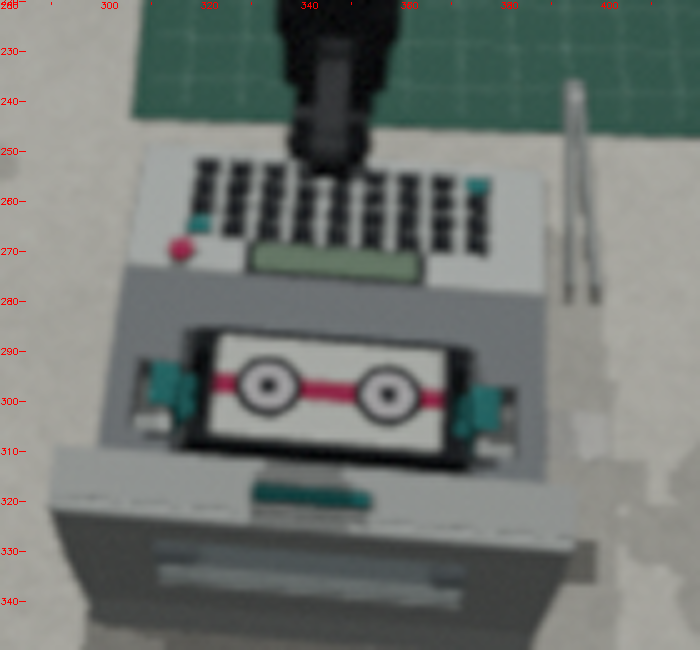

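Run:
```python
from h import *
S=get_calibration("scene");D=get_calibration("side");W=get_calibration("wrist")
for a,b in [((280+268/5,220+385/5),(313.5,156)),((280+388/5,220+395/5),(313.5,207.5))]:
  for c in [(313.5,156),(313.5,207.5)]: print(tri([(D,*a),(W,*c)]).round(4))
crop("wrist","pics/w21c.png",440,0,640,400,2,"pics/w21.png")
crop("scene","pics/sc21c.png",400,230,640,400,3.3)
for u,v in [(600,0),(553,240),(500,310),(595,85)]: print((u,v),onplane(W,u,v,0).round(3),onplane(W,u,v,.1).round(3))
```

```text
[0.4959 0.2433 0.0536]
[0.5188 0.2466 0.0673]
[0.4703 0.2466 0.068 ]
[0.4886 0.256  0.1052]
(600, 0) [0.32  0.532 0.   ] [0.349 0.455 0.1  ]
(553, 240) [0.575 0.533 0.   ] [0.536 0.456 0.1  ]
(500, 310) [0.67  0.484 0.   ] [0.605 0.42  0.1  ]
(595, 85) [ 0.4    0.544 -0.   ] [0.408 0.464 0.1  ]
```

View pics/sc21c.png

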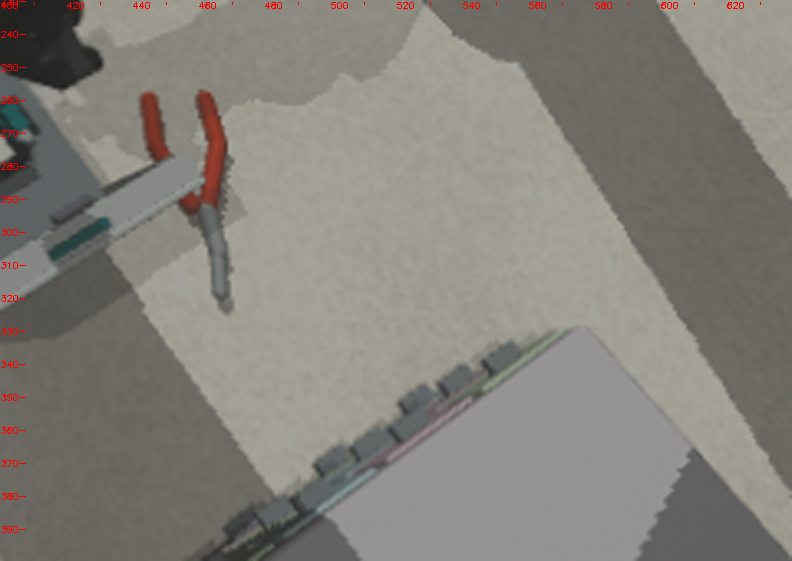

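View pics/w21c.png

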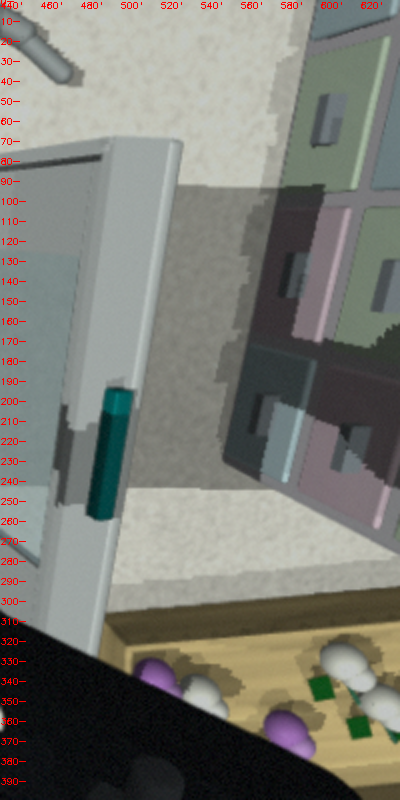

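```bash
python3 -m handwheel '[[[0,0,-0.1],[0,0,0],0],[[0,0,-0.18],[0,0,0],0],[[0,0,-0.18],[0,0,0],0],[[0,0,-0.18],[0,0,0],0],[[0,0,-0.18],[0,0,0],0],[[0,0,-0.18],[0,0,0],0],[[0,0,-0.18],[0,0,0],0],[[0,0,-0.18],[0,0,0],0],[[0,0,-0.18],[0,0,0],0],[[0,0,-0.02],[0,20,0],0],[[0,0,0],[0,45,0],0],[[0,0,0],[0,50,0],0],[[0,0,0],[0,40,0],0],[[0,0,0],[0,0,0],0],[[0,0,0],[0,0,0],0]]'
python3 - <<'E'
from h import *
st()
cv2.imwrite("pics/w22.png",grab_frame("wrist")[:,:,::-1])
cv2.imwrite("pics/sd22.png",grab_frame("side")[:,:,::-1])
E
```

```text
time: 33.15
tool_pos: [0.498, 0.4037, 0.3996]
tool_rot: [-3.138, -0.001, 3.138]
wrist_force: [-0.5, -0.4, 0.2]
opening: 0.0
33.15 [498.  403.7 399.6] [-3.138e+00 -1.000e-03  3.138e+00] [-0.5 -0.4  0.2] 0.0 [ 0.68  0.54  0.43  1.47 -0.   -0.89]
```

View pics/w22.png

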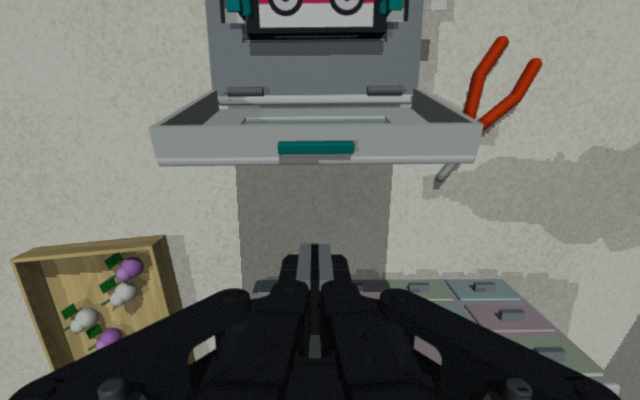

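View pics/sd22.png

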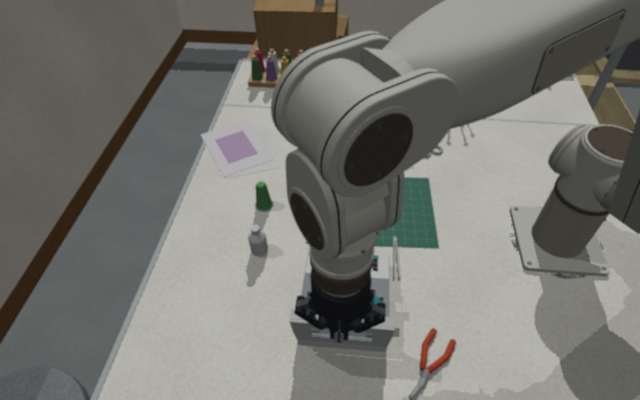

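```bash
python3 - <<'E'
from h import *
W=get_calibration("wrist")
for z in (.18,.19,.2): print(onplane(W,316,163,z).round(4),onplane(W,160,163,z).round(4))
print(onplane(W,316,98,.064))
print("cabinet", onplane(W,380,283,0),onplane(W,250,283,0))
E
python3 -m handwheel '[[[0,0,0],[0,0,20],0],[[0,0,0],[0,0,36],0],[[0,0,0],[0,0,22],0],[[0,0,0],[0,0,0],0]]'
```

```text
[0.4962 0.3635 0.18  ] [0.5854 0.3629 0.18  ]
[0.4963 0.362  0.19  ] [0.5808 0.3614 0.19  ]
[0.4963 0.3606 0.2   ] [0.5761 0.36   0.2   ]
[0.49544872 0.32371485 0.064     ]
cabinet [0.41788352 0.53791936 0.        ] [ 5.76973201e-01  5.36889641e-01 -5.55111512e-17]
time: 33.75
tool_pos: [0.4982, 0.4014, 0.3211]
tool_rot: [-3.137, -0.003, 3.136]
wrist_force: [0.5, 0.5, 0.3]
opening: 0.0001
```

```bash
python3 -m handwheel '[[[0,0,0],[0,-12,0],0],[[0,0,0],[0,-15,0],0],[[0,0,0],[0,-10,0],0],[[0,0,0],[0,-10,0],0],[[0,0,0],[0,-10,0],0],[[0,0,0],[0,0,0],0]]'
python3 -m handwheel '[[[0,0,0],[0,-10,0],0],[[0,0,0],[0,-12,0],0],[[0,0,0],[0,-12,0],0],[[0,0,0],[0,0,0],0]]'
python3 - <<'E'
from h import *
cv2.imwrite("pics/sd23.png",grab_frame("wrist")[:,:,::-1])
E
```

```text
time: 34.5
tool_pos: [0.4986, 0.3455, 0.3257]
tool_rot: [3.141, 0.005, 3.138]
wrist_force: [0.3, 1.0, 1.1]
opening: 0.0002
time: 35.0
tool_pos: [0.4981, 0.3106, 0.3226]
tool_rot: [-3.139, -0.0, 3.137]
wrist_force: [0.1, 0.6, -0.7]
opening: 0.0006
```

View pics/sd23.png

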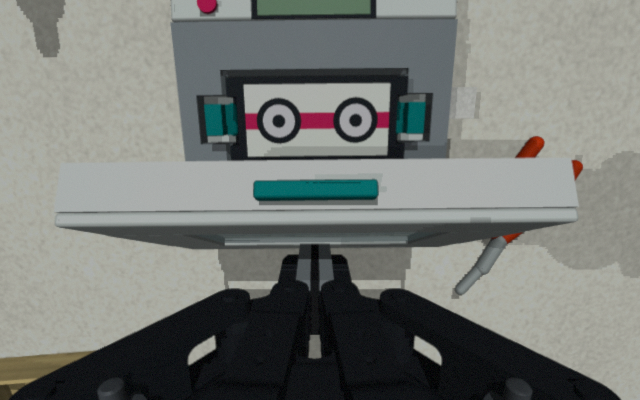

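```bash
python3 -m handwheel '[[[0,0,0],[0,-10,0],0],[[0,0,0],[0,-12,0],0],[[0,0,0],[0,-12,0],0],[[0,0,0],[0,-10,0],0],[[0,0,0],[0,0,0],0]]'
python3 - <<'E'
from h import *
cv2.imwrite("pics/w24.png",grab_frame("wrist")[:,:,::-1])
E
```

```text
time: 35.67
tool_pos: [0.4981, 0.2671, 0.3234]
tool_rot: [-3.14, 0.001, 3.137]
wrist_force: [-0.4, 0.3, -0.9]
opening: -0.0003
```

View pics/w24.png

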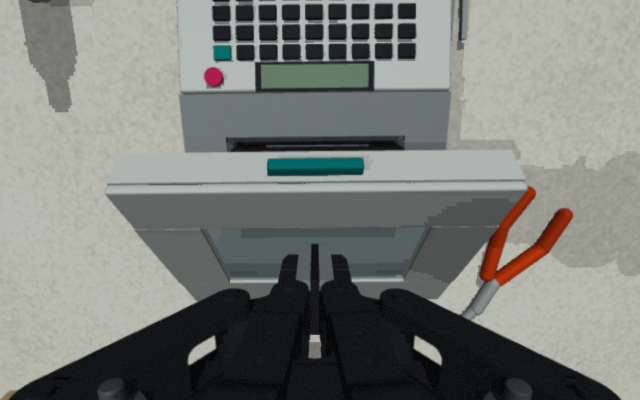

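```bash
python3 -m handwheel '[[[0,0,0],[0,-8,0],0],[[0,0,0],[0,-8,0],0],[[0,0,0],[0,0,0],0],[[0,0,0],[0,0,0],0]]'
python3 - <<'E'
from h import *
cv2.imwrite("pics/w25.png",grab_frame("wrist")[:,:,::-1])
E
```

```text
time: 36.22
tool_pos: [0.498, 0.252, 0.3233]
tool_rot: [-3.14, 0.001, 3.138]
wrist_force: [-0.4, 0.2, -0.5]
opening: 0.0001
```

View pics/w25.png

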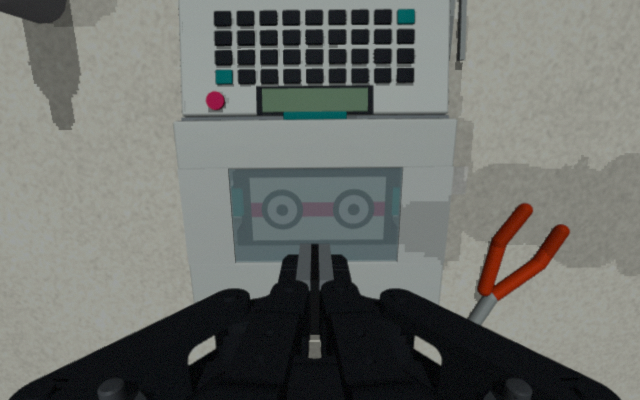

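```bash
python3 -m handwheel '[[[0,0,0],[0,0,-30],0],[[0,0,0],[0,0,-45],0],[[0,0,0],[0,-40,-20],0],[[0,0,0],[0,-55,0],0],[[0,0,0],[0,-55,0],0],[[0,0,0],[0,-55,0],0],[[0,0,0],[0,-30,0],0],[[0,0,0],[0,0,0],0],[[0,0,0],[0,0,0],0]]'
python3 - <<'E'
from h import *
st()
cv2.imwrite("pics/sd26.png",grab_frame("side")[:,:,::-1])
cv2.imwrite("pics/sc26.png",grab_frame("scene")[:,:,::-1])
crop(0,"pics/sd26c.png",270,225,410,350,5,"pics/sd26.png")
g=lambda n,u,v,z:onplane(get_calibration(n),u,v,z).round(4)
E
```

```text
time: 37.4
tool_pos: [0.4972, 0.0176, 0.4187]
tool_rot: [-3.14, 0.001, 3.139]
wrist_force: [0.1, -0.3, -0.4]
opening: -0.0001
37.4 [497.2  17.6 418.7] [-3.140e+00  1.000e-03  3.139e+00] [ 0.1 -0.3 -0.4] -0.1 [ 0.04  0.23  0.03  1.37 -0.   -1.53]
```

View pics/sd26c.png

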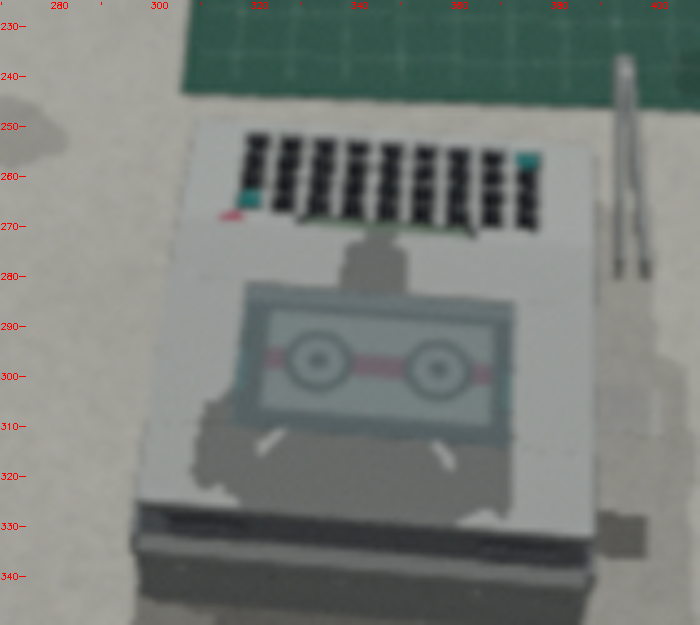

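View pics/sc26.png

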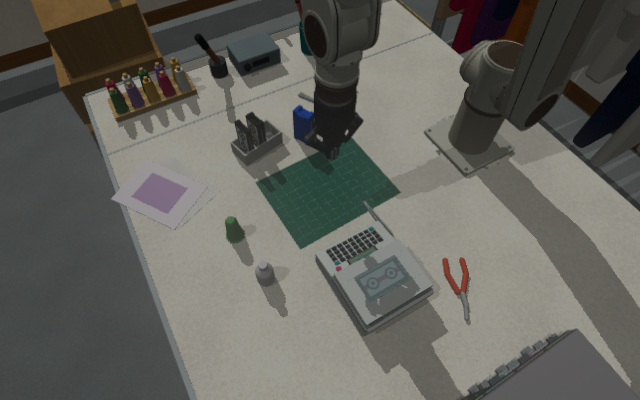

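View pics/sd26.png

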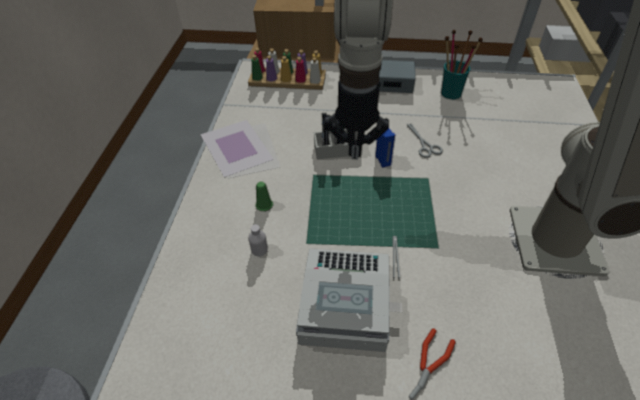

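Run:
```python
from h import *
crop(0,"pics/sc26c.png",310,220,450,335,5,"pics/sc26.png")
```

View pics/sc26c.png

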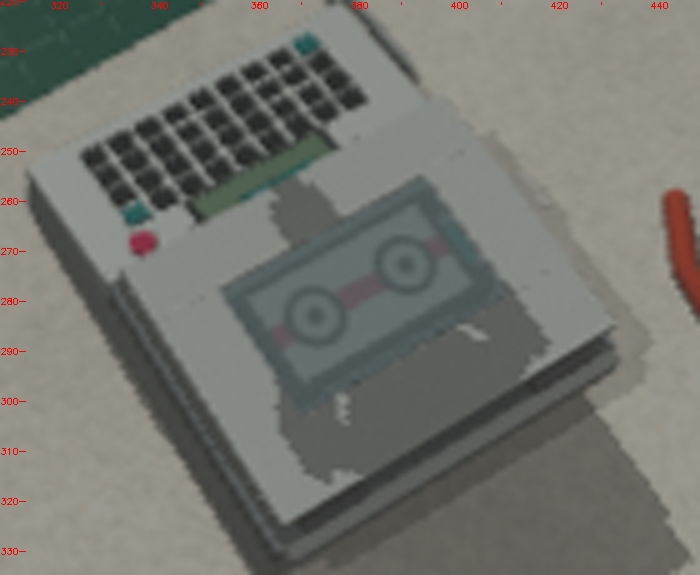

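Run:
```python
from h import *
S=get_calibration("scene");D=get_calibration("side")
s=lambda u,v:(S,310+u/5,220+v/5)
d=lambda u,v:(D,270+u/5,225+v/5)
for n,a,b in [("win front far",(222,290),(245,283)),("win front near",(422,178),(513,303)),("win back far",(297,408),(237,428)),("win back near",(508,290),(512,443)),("back far",(288,523),(137,501)),("back near",(617,325),(590,538))]:
    print(n,tri([s(*a),d(*b)]).round(4))
```

```text
win front far [0.5516 0.2227 0.0851]
win front near [0.4434 0.2205 0.0817]
win back far [0.5484 0.2794 0.0706]
win back near [0.4417 0.2824 0.0813]
back far [0.5816 0.3202 0.0831]
back near [0.4112 0.3192 0.0828]
```

Run:
```python
from h import *
st(); print(finish_job())
```

```text
37.5 [497.2  18.2 418.6] [-3.14e+00  1.00e-03  3.14e+00] [ 0.2  0.8 -0.5] 0.1 [ 0.04  0.23  0.03  1.37 -0.   -1.53]
the job is handed in; nothing more can be done
None
```

The wide (dark pink) cassette is loaded in the printer and the lid is shut. I handed the job in at 37.5 s with the robot clear of everything.

- **Laying it down:** I lifted the cassette from the rack, laid it label up on the cutting mat and let go. The end nearest the robot was still about 15 mm up, so it settled that last bit by itself.
- **Loading it:** I took it again from above, set it on the catch noses and pressed its centre. The end nearest the robot snapped at about 11 N. The far end stayed high, so I pressed near it and it snapped at about 5 N. I then stopped pushing.
- **Closing the lid:** I pushed it from behind until it fell shut.

**Last checks**
- **Catches:** the last wrist picture before the lid closed shows both teal catches over a level cassette. I could not read the catch or lid angles directly.
- **Cassette height:** the measured height of its top was about 67 mm, against the 74 mm expected when home. I put this down to picture error, since both ends agreed and the lid closed fully.
- **Lid:** its top measured 82–85 mm at the front and about 83 mm at the back corners (83 mm is shut). One window corner read 71 mm, which I took as a misread pixel.
- **Other items:** the other two cassettes, pliers, tweezers, glue and thread look unmoved in the final pictures. So do the scissors, though the arm hides part of them in the scene view.

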